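Prick the hook mark on a fallen key stand

TASK

The little bamboo key stand by the door has fallen over: stand it up on its foot, then slide it along the shelf, its foot on the shelf all the while near the punch, until the ring marked on its foot sits under the needle of the bench punch, and let go of it. Then press the punch's knob down so that the needle pricks the wood inside the ring (nowhere else on the stand), let the knob come up again, and leave the stand standing there. Leave the bowl, the box, the whistle and the bike key where they are.

Things in the scene. Friction and masses are not known exactly. Their poses are not given: they have to be found in the camera images.
- stand: Loose bamboo L, 180 g: foot 100 (x) by 56 (y) by 14 (z) mm; square post x -50..-26, y -9..9, z 14..94 mm, its back flush with the foot's end face. Origin: centre of the foot's underside; z up when standing, x along the foot from post end to free end. At the start it lies on the post's back: x points up, the post lies along the shelf with its top (its z) roughly towards the robot.
- ring (a point): Centre of a thin dark ring, 12 mm outside and 8 mm inside diameter, marked on the top face of the stand's foot at x 28, y 0, z 14 mm of the stand's frame.
- post (a point): Point on the stand post's centre line at x -38, y 0, z 60 mm of the stand's frame (34 mm below the post's top): a place to grip it across y, 18 mm wide.
- punch: Grey bench punch fixed to the shelf. Origin: on the shelf right under the needle; z up. Head: block 80 (x) by 70 (y) mm centred over the origin, z 50..170 mm. Arm 56 mm wide, z 100..170, runs in +y to a column at x -28..28, y 100..150 mm; base plate x -65..65, y 90..175, 10 mm thick. Under the head is bare shelf, open to -x, +x and -y.
- needle_tip (a point): Lower end of the steel needle, 4.4 mm thick, that hangs below the head; 24 mm above the shelf when up, so 10 mm above the foot of the standing stand. It moves straight down with the knob.
- knob_top (a point): Centre of the top of the black press knob (a disc of 40 mm diameter, 12 mm thick) above the head, 206 mm above the shelf when up.
- plunger (a joint): Travel of knob and needle, m: 0 up, to 0.015 fully down. A spring returns it: about 2 N to start it, 5 N at 10 mm, where the needle meets the stand's foot and presses on it.
- bowl: Glass bowl, 124 mm across and 50 mm high, standing beyond the work. Origin: centre of its underside.
- bamboo_box: Closed bamboo box, 84 by 114 by 58 mm, beyond the work. Origin: centre of its underside.
- whistle: Chrome whistle, 43 mm long, 19 mm high, on the near part of the shelf. Origin: underside, under its round barrel; mouthpiece to its -x.
- bike_key: Key with a round blue plastic head, 61 mm long and 8 mm thick, lying on the near part of the shelf. Origin: underside, about its middle.
There are look-alikes about, which are no part of the job. Of the things that look like the punch, the largest one is meant. Leave any purple look-alike of the stand alone.

How it is judged (in metres and radians):
On the way, in this order (a step that is already met when the one before it is completed fails the run):
1. the stand stands upright on its foot on the shelf (angle between stand's own z axis and vertical below 0.1 rad and height (world z) of stand below 0.004 m and linear speed of stand below 0.02 m/s), for 0.2 s.
2. the ring lies under the needle, the stand upright, still and let go (all of step 1 and horizontal distance between ring and needle_tip below 0.004 m and contact force between the fingers and stand below 0.1 N), for 0.2 s.
3. the needle is pressed onto the foot inside the ring (angle between stand's own z axis and vertical below 0.1 rad and height (world z) of stand below 0.004 m and horizontal distance between ring and needle_tip below 0.004 m and value of joint plunger above 0.006 m and contact force between punch and stand above 1 N), for 0.1 s.
At the end, for the whole second after the job is handed in: The stand is upright on its foot (within 0.1 rad, foot within 4 mm of the shelf) and still, the centre of its ring within 4 mm sideways of the needle, and the knob is up again (within 2 mm) (all of step 1 and horizontal distance between ring and needle_tip below 0.004 m and value of joint plunger below 0.002 m); the robot touches nothing.
It fails at once if the needle is pressed onto the stand outside the ring (value of joint plunger above 0.006 m and contact force between punch and stand above 1 N and horizontal distance between ring and needle_tip above 0.005 m).
It fails at once if the stand is lifted off the shelf by more than 6 mm with its ring within 50 mm of the needle (height (world z) of stand above 0.006 m and horizontal distance between ring and needle_tip below 0.05 m).
It fails at once if the bowl, the box, the whistle or the bike key is moved by more than 15 mm (distance of any of bowl, bamboo_box, whistle, bike_key from where it was at the start of the episode above 0.015 m).
It also fails if it takes over 64 s, if anything falls off the work surface, if the arm or the gripper's body presses on something with over 40 N, if the wrist force passes 120 N, or if a joint passes its speed limit or range.

ROBOT

A 6-joint arm with a two-finger parallel gripper is mounted at the origin on the work surface. World frame = base frame: x ahead of the robot, y to its left, z up, the work surface at z = 0. Lengths are in mm, angles in degrees, forces in N, time in s.
With the tool pointing down it reaches from about 350 to 850 mm from the base axis. Payload 8.1 kg.
Tool frame: the origin (TCP) lies midway between the tips of the shut fingers; the grasp point (between the pads) lies 19 mm behind it; z points along the fingers, y is the line along which they close (so a half turn about z gives the same grasp; the last joint's range is limited). The gripper opens to 85 mm and grips with 20 to 120 N. Pads are 22 mm wide; open, the fingers measure 114 mm over their backs; the gripper's body (76 mm by 85 mm) begins 54 mm behind the grasp point. The pads swing forward as they close: fully open they stand 13 mm farther back than shut.
Start: joints at [70.222, 7.471, 85.268, -0, 87.261, -4.893], TCP at [154.11, 579.875, 231.292] pointing down, gripper open.
Joint ranges: [-169.43, 169.43], [-51.17, 129.36], [1.28, 143.12], [-76.62, 256.62], [0, 156.53], [-152.29, 152.29]. Speed limits (degrees/s): [136.94, 136.94, 159.86, 180, 180, 180].

INTERFACE

Orientations are given as [roll, pitch, yaw] about the fixed x, y, z axes, in that order (R = Rz(yaw) Ry(pitch) Rx(roll)).
In Python, from bench import sensors, optics, r gives the robot as it stands.
- The arm moves only by the tool apply_moves, never from a script. Its argument "targets" is a list of rows, each a list of 7 numbers: the shift along the tool's x, y, z in mm, then the turn, a rotation vector about the tool's x, y, z in rad, then the closure, from 0 (fully open) to 1 (shut). In form: [[x, y, z, wx, wy, wz, claw], ...]. A call has 1 to 20 rows; each row shifts and turns the commanded pose from where the row before left it, along the tool's axes as they then stand; what a row does not reach is not made up. A row lasts 1/8 s, in which the tool goes at most 62.5 mm and 10.7 degrees, less where a joint would pass 70% of its speed; a pose out of reach is approached as far as the arm can. A call is refused whole if a number of a shift passes 62.5 or a number of a turn 0.188, either way. A call with a gripper value outside its range is refused whole. The fingers move at their own pace and stop on an object; "force" is the grip in N (left out, the last holds). Time passes only in rows, so rows that do not move let the fingers close. It gives the time, the measured TCP pose, the force, the opening and the grip force at its end, in the units of the state.
- sensors.sense(): the state, without advancing time (a new reading comes with each control period).
- optics.snapshot(name): name is "side" or "top" or "wrist"; returns the picture (400x640x3 uint8, red, green, blue); there is no depth.
- optics.get_calibration(name): a dict with "camera_matrix" (3x3 intrinsics, pixels), "pose" (4x4, takes a point from camera to world coordinates). Camera axes: x right, y down, z forward; pixel columns grow to the right and rows downward; lengths in mm; the calibration is good to about 2 mm. A picture is of the moment at which its call begins: read the wrist's pose just before it. get_calibration takes no time and is no camera call; for the wrist camera it gives the pose at the moment of the call.
- r.hand_in(): hands the job in; it is judged then, once.
The state is a dict: "time": time; "joint_pos": joint angles; "qd": joint speeds; "joint_efforts": joint torques, N m; "tool_pos": TCP position; "tcp_rot": TCP orientation; "ft_force": force on the tool from outside, world axes, zero at the start; "wrist_torque": the same for the moment, N m; "finger_gap": finger opening in mm; "grip_force": force on a finger pad.
Only numpy, scipy, OpenCV 4.12 (cv2) and the standard library are available. Lean on these libraries where they do the work, as an engineer would, in place of code of your own. Each camera call takes 0.05 s, during which the arm holds its last target. There are 200 camera calls.

## Working session

There is one attempt and no reset: what is moved stays moved. The work goes in short steps, Python scripts to look and compute and a tool call to move; the robot and the scene stay as the last step left them, time stands still between calls to the robot, and variables do not carry over. Pictures are saved under pics/ and viewed, at most 10 in all, crops included, and the job is handed in when it is done.

Besides the shell and the picture viewer there is one more tool, called after "Call:" as name([rows], argument=value, ...), one row to a line, values as JSON. apply_moves: Moves the arm, as the interface text tells. Its arguments: {"type":"object","properties":{"targets":{"type":"array"},"force":{"type":"number"}},"required":["targets"]}

```bash
mkdir -p pics; ls; python3 - <<'E'
from bench import sensors, optics, r
import cv2,numpy as np
s=sensors.sense(); print(s)
for n in ("side","top","wrist"):
    c=optics.get_calibration(n); print(n,np.round(c["camera_matrix"],1).tolist(),np.round(c["pose"],3).tolist())
    im=optics.snapshot(n); cv2.imwrite(f"pics/{n}0.png",im[:,:,::-1])
E
```

```text
pics
{'time': 0.0, 'joint_pos': array([ 7.02211342e+01,  7.51443762e+00,  8.53308524e+01, -2.79888508e-07,
        8.72612799e+01, -4.89348891e+00]), 'qd': array([-0.0452085 , -0.00721482,  0.17565906, -0.01834582,  0.05483931,
        0.03344998]), 'joint_efforts': array([ 7.74746459e-04, -5.69386017e+01, -5.00558460e+01, -2.59854332e-04,
        1.46781880e-02,  8.67959528e-06]), 'tool_pos': array([153.92474726, 579.34208108, 230.23634559]), 'tcp_rot': array([-1.79893819e+02, -9.09051869e-03,  1.65114615e+02]), 'ft_force': array([-0.54717965, -0.56916002,  0.48444199]), 'wrist_torque': array([0.01920751, 0.01006597, 0.01634171]), 'grip_force': 0.0, 'finger_gap': 85.22086154593231}
side [[427.0, 0.0, 318.4], [0.0, 427.0, 198.9], [0.0, 0.0, 1.0]] [[-0.795, -0.456, 0.401, 205.663], [-0.607, 0.592, -0.53, 577.661], [0.005, -0.665, -0.747, 890.774], [0.0, 0.0, 0.0, 1.0]]
top [[387.4, 0.0, 321.5], [0.0, 387.4, 203.4], [0.0, 0.0, 1.0]] [[0.022, -0.998, 0.066, 543.443], [-1.0, -0.022, 0.005, 35.249], [-0.003, -0.066, -0.998, 996.16], [0.0, 0.0, 0.0, 1.0]]
wrist [[334.8, 0.0, 320.1], [0.0, 334.8, 197.4], [0.0, 0.0, 1.0]] [[0.256, 0.919, 0.299, 77.126], [0.967, -0.243, -0.081, 599.205], [-0.002, 0.31, -0.951, 373.06], [0.0, 0.0, 0.0, 1.0]]
```

View pics/top0.png

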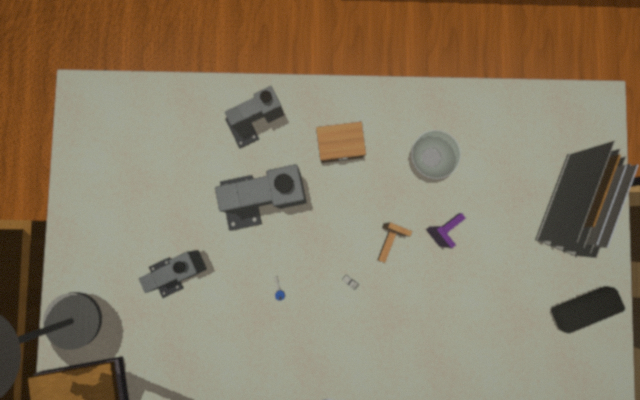

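View pics/side0.png

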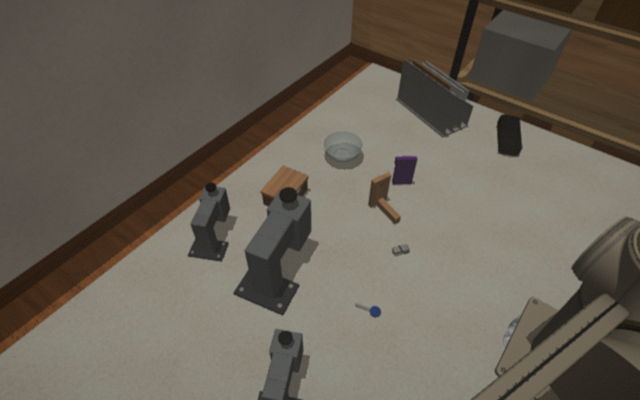

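The top view shows three grey punches: large at (265,190), medium at (255,115) and small at (175,270). There are two L-stands, bamboo at (395,240) and purple at (450,230). I choose the large punch, knob at about (284,184) in top and (289,195) in side, and the bamboo stand. A close crop comes next to check both.

```bash
python3 - <<'E'
import cv2,numpy as np
t=cv2.imread('pics/top0.png');s=cv2.imread('pics/side0.png')
def c(im,x,y,w,h,k): 
    o=cv2.resize(im[y:y+h,x:x+w],None,fx=k,fy=k,interpolation=cv2.INTER_CUBIC)
    for i in range(0,w,10): cv2.putText(o,str(x+i),(i*k,8),0,.3,(0,0,255),1); cv2.line(o,(i*k,8),(i*k,12),(0,0,255))
    for i in range(10,h,10): cv2.putText(o,str(y+i),(0,i*k+3),0,.3,(0,0,255),1)
    return o
a=np.hstack([c(t,370,215,50,50,6*1),c(s,360,165,50,60,6)[:300]])
b=np.hstack([c(t,210,155,100,75,3),c(s,230,180,100,135,3)[:225+75]]) if 0 else np.hstack([cv2.resize(c(t,210,150,100,100,3),(300,300)),c(s,230,180,100,100,3)])
cv2.imwrite('pics/crop1.png',np.vstack([a,b]))
E
```

```text
(no output)
```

View pics/crop1.png

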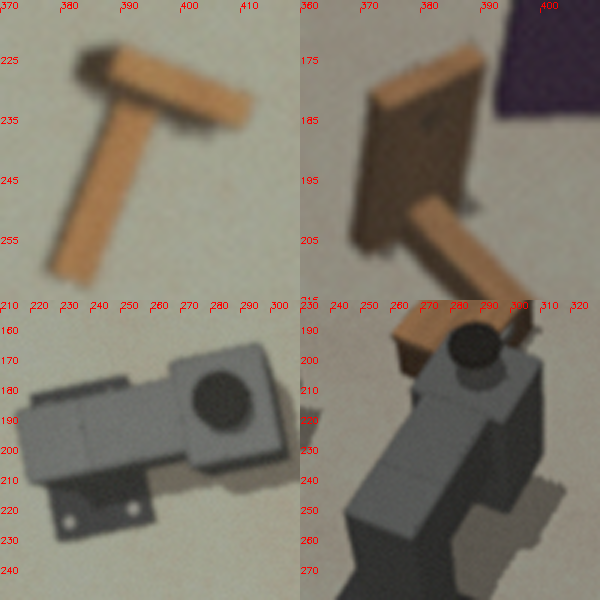

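View pics/wrist0.png

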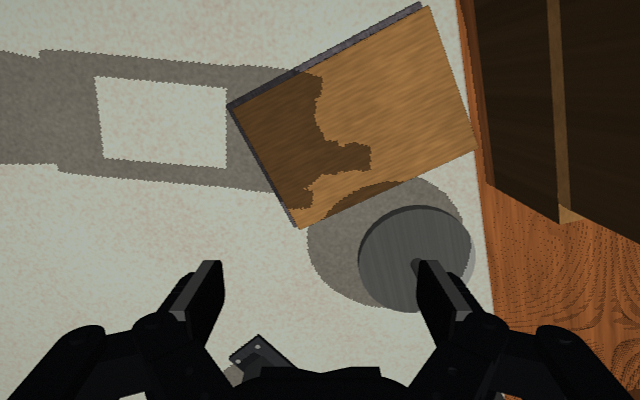

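```bash
cat > h.py <<'E'
from bench import sensors, optics, r
import cv2,numpy as np
from scipy.optimize import least_squares
from scipy.spatial.transform import Rotation as R
def proj(c,P):
    T=np.array(c["pose"]); q=(np.atleast_2d(P)-T[:3,3])@T[:3,:3]; K=np.array(c["camera_matrix"])
    q=q@K.T; return q[:,:2]/q[:,2:]
def tri(obs):  # [(calib,(u,v))] -> point, residual px
    f=lambda p: np.concatenate([proj(c,p)[0]-uv for c,uv in obs])
    s=least_squares(f,[500,0,50]); return s.x,np.abs(s.fun).max()
def standfit(obs,p0,up): # obs: [(calib, {model:(u,v)})]; p=[x,y,z,a] ; up: standing?
    def Rm(a):
        d=np.array([np.cos(a),np.sin(a),0]);k=np.array([0,0,1.])
        X,Z=(d,k) if up else (k,d)
        return np.array([X,np.cross(Z,X),Z]).T
    f=lambda p: np.concatenate([(proj(c,np.array(list(m))@Rm(p[3]).T+p[:3])-np.array(list(m.values()))).ravel() for c,m in obs])
    s=least_squares(f,p0); return s.x,s.fun,Rm(s.x[3])
E
python3 - <<'E'
from h import *
T=optics.get_calibration("top");S=optics.get_calibration("side")
mt={(50,28,0):(390.3,222.5),(50,28,14):(388.3,227.5),(50,-28,0):(412,230.8),(50,-28,14):(410,236.3),(-26,9,94):(378.3,260),(-26,-9,94):(384.7,263)}
ms={(50,28,14):(373,183),(50,28,0):(371.3,180.3),(50,-28,0):(390,172),(50,-28,14):(391.3,175),(-50,28,14):(370.3,206.7),(28,0,14):(380.3,186)}
p,f,M=standfit([(T,mt),(S,ms)],[500,-100,50,2.8],False)
print(p,np.degrees(p[3]),np.round(f,1)); print("post pt",M@[-38,0,60]+p[:3], "post top",M@[-38,0,94]+p[:3])
print(tri([(T,(284,184)),(S,(288.3,195))]))
def ray(c,uv,z):
    t=np.array(c["pose"]);d=t[:3,:3]@np.linalg.inv(c["camera_matrix"])@[*uv,1];return (t[:3,3]+d*(z-t[2,3])/d[2])[:2]
print([ray(T,u,170).round() for u in [(266.7,171.7),(297.3,165),(305,201.7),(273.3,205)]])
for n,uv,z in [("whistle",(350,282),10),("key",(280,296),4),("keytip",(277,277),4),("bowl",(434,156),40),("box",(341,141),58),("purple",(450,230),12),("knobray",(284,184),206)]: print(n,ray(T,uv,z).round())
E
```

```text
[ 553.24108115 -146.71731288   48.19169132    2.76804531] 158.5973137623803 [-0.1 -0.8 -0.4 -0.2  0.7  0.3  0.4  0.4 -0.5  0.1 -0.2 -0.1  1.   0.1
 -0.5 -0.5 -1.9 -0.1  0.1  0.2  0.   1.6  1.5 -1. ]
post pt [ 497.37875867 -124.82208677   10.19169132] post top [ 465.72344259 -112.41479197   10.19169132]
(array([634.83443101, 117.583586  , 199.40777117]), np.float64(0.30388144164749065))
[array([663., 158.]), array([679.,  93.]), array([601.,  74.]), array([592., 142.])]
whistle [412. -36.]
key [372. 139.]
keytip [419. 148.]
bowl [ 731. -238.]
box [760.  -5.]
purple [ 548. -287.]
knobray [634. 117.]
```

The crops show the bamboo L lying down with its foot end face at top (388–412, 222–236), and its ring is faintly visible at side (380,186). The large punch's knob is at (284,184) in top and (288,195) in side. Triangulation puts the knob at (635,117,199) against 206 expected, and the stand origin at z 48 against 50 expected, so both measurements hold up.

```bash
cat >> h.py <<'E'
def pose():
    s=sensors.sense(); return np.array(s["tool_pos"]),R.from_euler('xyz',s["tcp_rot"],degrees=True).as_matrix()
def Rt(yaw,tilt): # tool y=-s ; yaw of e; tilt=angle of z_t from straight down toward e
    a,t=np.radians([yaw,tilt]);e=np.array([np.cos(a),np.sin(a),0]);k=np.array([0,0,1.])
    z=e*np.sin(t)-k*np.cos(t);y=-np.cross(k,e);return np.array([np.cross(y,z),y,z]).T
def rows(p,M,wp,claw): # wp: [(pos,R,n)]
    for q,N,n in wp:
        w=R.from_matrix(M.T@N).as_rotvec()/n; st=(np.array(q)-p)/n
        for i in range(n):
            sh=M.T@st; print([*(round(float(v),1) for v in sh),*(round(float(v),3) for v in w),claw])
            p=p+np.array(st); M=M@R.from_rotvec(w).as_matrix()
        print('--')
    return p,M
E
python3 - <<'E'
from h import *
p,M=pose()
N=Rt(-21.4,45); print(N.round(2).tolist())
# go: yaw via half
d=R.from_euler('z',-93.2,degrees=True).as_matrix()
G=np.array([488,-121,23.]);tc=G+19*N[:,2];pre=tc-90*N[:,2]
print(tc,pre)
D=Rt(-21.4,0)
rows(p,M,[([370,250,260],d@M,10),([400,-86,230],D,10),(pre,N,5)],0)
E
```

```text
[[0.66, -0.36, 0.66], [-0.26, -0.93, -0.26], [0.71, 0.0, -0.71]]
[ 500.50876174 -125.90213012    9.56497116] [ 441.25673244 -102.68151376   73.20458146]
[-29.3, -26.3, -2.9, -0.0, 0.0, 0.163, 0]
[-33.2, -21.2, -2.9, -0.0, 0.0, 0.163, 0]
[-36.2, -15.5, -2.9, -0.0, 0.0, 0.163, 0]
[-38.2, -9.5, -2.9, -0.0, 0.0, 0.163, 0]
[-39.3, -3.2, -3.0, -0.0, 0.0, 0.163, 0]
[-39.3, 3.3, -3.0, -0.0, 0.0, 0.163, 0]
[-38.2, 9.6, -3.0, -0.0, 0.0, 0.163, 0]
[-36.2, 15.6, -3.0, -0.0, 0.0, 0.163, 0]
[-33.2, 21.3, -3.0, -0.0, 0.0, 0.163, 0]
[-29.3, 26.4, -3.0, -0.0, 0.0, 0.163, 0]
--
[-31.0, 13.3, 3.0, -0.0, 0.0, 0.163, 0]
[-28.4, 18.1, 3.0, -0.0, 0.0, 0.163, 0]
[-25.1, 22.5, 3.0, -0.0, 0.0, 0.163, 0]
[-21.1, 26.3, 3.0, -0.0, 0.0, 0.163, 0]
[-16.6, 29.4, 3.0, -0.0, 0.0, 0.163, 0]
[-11.6, 31.7, 3.0, -0.0, 0.0, 0.163, 0]
[-6.3, 33.1, 3.0, -0.0, 0.0, 0.163, 0]
[-0.9, 33.7, 3.0, -0.0, 0.0, 0.163, 0]
[4.6, 33.4, 3.0, -0.0, 0.0, 0.163, 0]
[10.0, 32.2, 3.0, -0.0, 0.0, 0.163, 0]
--
[8.9, 0.1, 31.4, 0.0, 0.157, -0.0, 0]
[3.9, 0.1, 32.4, 0.0, 0.157, -0.0, 0]
[-1.2, 0.1, 32.6, 0.0, 0.157, -0.0, 0]
[-6.3, 0.1, 32.0, 0.0, 0.157, -0.0, 0]
[-11.2, 0.1, 30.6, 0.0, 0.157, -0.0, 0]
--
```

Call:
apply_moves([
  [-29,-26,-3,0,0,0.163,0],
  [-33,-21,-3,0,0,0.163,0],
  [-36,-15,-3,0,0,0.163,0],
  [-38,-9,-3,0,0,0.163,0],
  [-39,-3,-3,0,0,0.163,0],
  [-39,3,-3,0,0,0.163,0],
  [-38,10,-3,0,0,0.163,0],
  [-36,16,-3,0,0,0.163,0],
  [-33,21,-3,0,0,0.163,0],
  [-29,26,-3,0,0,0.163,0],
  [-31,13,3,0,0,0.163,0],
  [-28,18,3,0,0,0.163,0],
  [-25,22,3,0,0,0.163,0],
  [-21,26,3,0,0,0.163,0],
  [-17,29,3,0,0,0.163,0],
  [-12,32,3,0,0,0.163,0],
  [-6,33,3,0,0,0.163,0],
  [-1,34,3,0,0,0.163,0],
  [5,33,3,0,0,0.163,0],
  [10,32,3,0,0,0.163,0],
])

```text
time: 2.65
tool_pos: [397.1, -82.5, 231.0]
tcp_rot: [-180.0, 0.0, -22.0]
ft_force: [0.5, 0.4, -0.2]
finger_gap: 85.3
grip_force: 0.0
```

```bash
python3 - <<'E'
from h import *
p,M=pose();print(p,sensors.sense()["tcp_rot"],sensors.sense()["joint_pos"].round())
N=Rt(-21.4,45)
tc=np.array([488,-121,23.])+19*N[:,2]
rows(p,M,[(tc-90*N[:,2],N,6)],0)
im=optics.snapshot("wrist");cv2.imwrite("pics/w1.png",im[:,:,::-1])
np.save("w1pose.npy",optics.get_calibration("wrist")["pose"])
E
```

```text
[397.07173554 -82.53407418 231.02964649] [-1.79997473e+02  4.34326590e-03 -2.19848398e+01] [-19. -24. 114.   0.  90.  93.]
[8.1, 0.4, 26.3, 0.001, 0.131, -0.002, 0]
[4.6, 0.4, 27.1, 0.001, 0.131, -0.002, 0]
[1.0, 0.4, 27.5, 0.001, 0.131, -0.002, 0]
[-2.6, 0.4, 27.4, 0.001, 0.131, -0.002, 0]
[-6.2, 0.4, 26.8, 0.001, 0.131, -0.002, 0]
[-9.6, 0.4, 25.8, 0.001, 0.131, -0.002, 0]
--
```

View pics/w1.png

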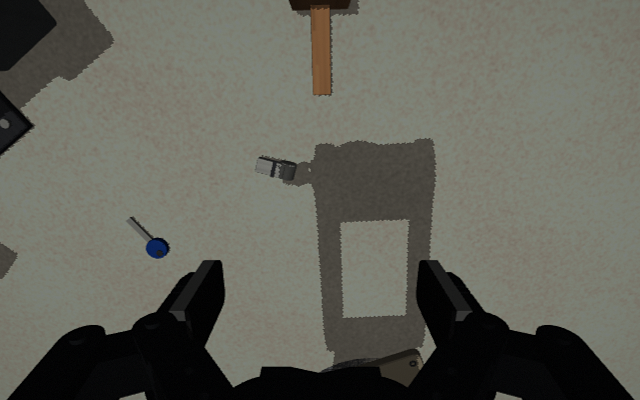

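The wrist view shows the post hanging down the picture at cols 312–332, its end at (322,95). The whistle is at (275,167) and the key at (150,240). The post lines up with the tool's closing midline. I'll check the end's position and move in.

```bash
python3 - <<'E'
from h import *
c={"camera_matrix":optics.get_calibration("wrist")["camera_matrix"],"pose":np.load("w1pose.npy")}
T=optics.get_calibration("top")
a=(321.5,95.5);b=(381.5,261.5)
print(tri([(c,a),(T,b)]))
def ray(c,uv,z):
    t=np.array(c["pose"]);d=t[:3,:3]@np.linalg.inv(c["camera_matrix"])@[*uv,1];return (t[:3,3]+d*(z-t[2,3])/d[2])[:2]
print(ray(c,a,24),ray(c,(321,10),24))
E
```

```text
(array([ 463.02790123, -115.90864918,    1.85743668]), np.float64(0.38414800952926953))
[ 463.33123039 -115.88956977] [ 533.69325673 -144.40368051]
```

Call:
apply_moves([
  [8,0.4,26,0,0.131,0,0],
  [5,0.4,27,0,0.131,0,0],
  [1,0.4,27,0,0.131,0,0],
  [-3,0.4,27,0,0.131,0,0],
  [-6,0.4,27,0,0.131,0,0],
  [-10,0.4,26,0,0.131,0,0],
  [0,0,0,0,0,0,0],
])

```text
time: 3.58
tool_pos: [482.4, -103.3, 188.2]
tcp_rot: [179.3, -39.5, -21.5]
ft_force: [0.3, -0.3, 0.2]
finger_gap: 85.5
grip_force: 0.0
```

```bash
python3 - <<'E'
from h import *
s=sensors.sense();print(s["joint_pos"].round(1),s["qd"].round(1),s["tool_pos"])
E
```

```text
[-13.9 -51.1 143.1  -7.4  49.1 100.7] [-0.9  0.2  0.7  1.5  3.5 -1.6] [ 482.3573841  -103.33292524  188.19653351]
```

Joints 2 and 3 hit their limits, because a 45° forward tilt is too much at this short radius. A rough link fit gives a limit of about 25° here, so I'll use that tilt. I'll come down vertically over the post.

```bash
python3 - <<'E'
from h import *
p,M=pose()
N=Rt(-22,25)
e=np.array([np.cos(np.radians(22)),-np.sin(np.radians(22)),0])
G=np.array([463.3,-116,23])+24*e; tc=G+19*N[:,2]
print(tc, sensors.sense()["finger_gap"])
p,M=rows(p,M,[(tc+[0,0,90],N,4)],0)
rows(p,M,[(tc,N,5)],0)
E
```

```text
[ 492.99746426 -127.9985544     5.78015205] 85.54398333660242
[-11.0, 4.5, 20.9, 0.002, -0.063, 0.001, 0]
[-9.7, 4.5, 21.5, 0.002, -0.063, 0.001, 0]
[-8.3, 4.6, 22.1, 0.002, -0.063, 0.001, 0]
[-6.9, 4.7, 22.6, 0.002, -0.063, 0.001, 0]
--
[-7.6, 0.0, 16.3, -0.0, -0.0, -0.0, 0]
[-7.6, 0.0, 16.3, -0.0, -0.0, -0.0, 0]
[-7.6, 0.0, 16.3, -0.0, -0.0, -0.0, 0]
[-7.6, 0.0, 16.3, -0.0, -0.0, -0.0, 0]
[-7.6, 0.0, 16.3, -0.0, -0.0, -0.0, 0]
--
```

Call:
apply_moves([
  [-11,4.5,21,0.002,-0.063,0.001,0],
  [-10,4.5,21.5,0.002,-0.063,0.001,0],
  [-8,4.5,22,0.002,-0.063,0.001,0],
  [-7,4.5,22.5,0.002,-0.063,0.001,0],
  [0,0,0,0,0,0,0],
])

```text
time: 4.2
tool_pos: [490.7, -128.1, 92.4]
tcp_rot: [179.9, -24.6, -22.1]
ft_force: [-0.2, -0.4, 0.3]
finger_gap: 85.6
grip_force: 0.0
```

```bash
python3 - <<'E'
from h import *
p,M=pose();s=sensors.sense();print(p,s["tcp_rot"],s["joint_pos"].round(1))
N=Rt(-22,25)
rows(p,M,[([493,-128,7],N,5)],0)
E
```

```text
[ 490.73699776 -128.06744953   92.43710977] [179.94539656 -24.61035462 -22.06398867] [-19.7 -24.6 132.6  -1.4  47.4  93.2]
[-6.7, -0.2, 15.7, 0.0, 0.001, -0.0, 0]
[-6.8, -0.2, 15.7, 0.0, 0.001, -0.0, 0]
[-6.8, -0.2, 15.7, 0.0, 0.001, -0.0, 0]
[-6.8, -0.2, 15.7, 0.0, 0.001, -0.0, 0]
[-6.8, -0.2, 15.7, 0.0, 0.001, -0.0, 0]
--
```

Call:
apply_moves([
  [-7,0,15.5,0,0.001,0,0],
  [-7,0,15.5,0,0.001,0,0],
  [-7,0,15.5,0,0.001,0,0],
  [-6.5,0,15.5,0,0.001,0,0],
  [-6.5,0,15.5,0,0.001,0,0],
  [0,0,0,0,0,0,0],
  [0,0,0,0,0,0,1],
  [0,0,0,0,0,0,1],
  [0,0,0,0,0,0,1],
  [0,0,0,0,0,0,1],
  [0,0,0,0,0,0,1],
  [0,0,0,0,0,0,1],
], force=40)

```text
time: 5.7
tool_pos: [495.5, -129.3, 11.7]
tcp_rot: [180.0, -25.4, -22.0]
ft_force: [-1.5, 1.6, 6.7]
finger_gap: 16.8
grip_force: 41.3
```

```bash
python3 - <<'E'
from h import *
p,M=pose();s=sensors.sense();print(p,s["tcp_rot"],s["joint_pos"].round(1),s["finger_gap"],s["grip_force"],s["ft_force"])
im=optics.snapshot("side");cv2.imwrite("pics/s2.png",cv2.resize(im[120:280,260:500,::-1],None,fx=3,fy=3,interpolation=cv2.INTER_CUBIC))
# pivot rows: 10 deg about -y_t
piv=np.array([463.3,-116,0])+94*np.array([np.cos(np.radians(22)),-np.sin(np.radians(22)),0])
w=R.from_rotvec([0,-np.radians(10),0]).as_matrix()
v=M.T@(piv-p); print(piv,v,(np.eye(3)-w)@v)
E
```

```text
[ 495.50395176 -129.31556244   11.68252226] [179.95151216 -25.41587502 -22.01717267] [-19.6 -14.3 134.9  -2.   34.   93.8] 16.787791092148247 41.31046772003174 [-1.51753725  1.62319737  6.66799576]
[ 550.45528233 -151.21301978    0.        ] [48.4138399  -0.33030552 35.93911101] [ 6.97627615  0.         -7.86097922]
```

View pics/s2.png

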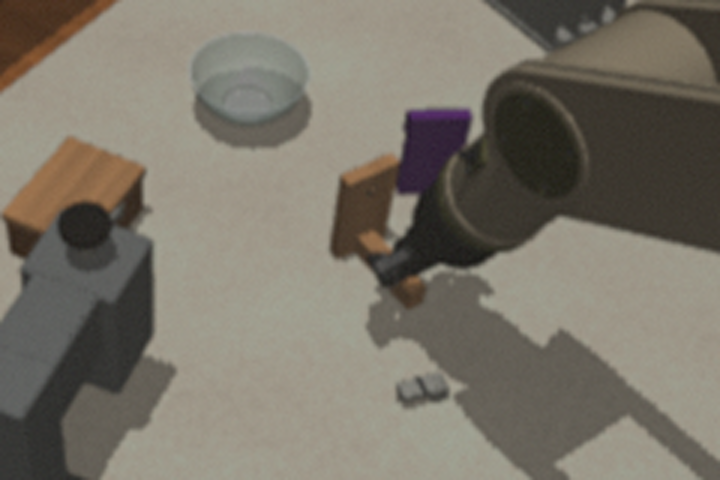

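Side picture (3x crop): the fingers hold the bamboo post at about (395,260), with the purple stand, whistle and punch untouched. Next I rotate the stand about its back foot edge.

Call:
apply_moves([
  [1,0,-2,0,0,0,1],
  [3.3,0,-4.1,0,-0.0873,0,1],
  [3.3,0,-4.1,0,-0.0873,0,1],
  [3.3,0,-4.1,0,-0.0873,0,1],
  [3.3,0,-4.1,0,-0.0873,0,1],
  [3.3,0,-4.1,0,-0.0873,0,1],
  [3.3,0,-4.1,0,-0.0873,0,1],
  [3.3,0,-4.1,0,-0.0873,0,1],
  [3.3,0,-4.1,0,-0.0873,0,1],
  [3.3,0,-4.1,0,-0.0873,0,1],
  [3.3,0,-4.1,0,-0.0873,0,1],
  [0,0,0,0,0,0,1],
])

```text
time: 7.25
tool_pos: [522.2, -140.5, 53.3]
tcp_rot: [179.9, 24.9, -22.1]
ft_force: [-2.5, -0.3, 2.8]
finger_gap: 17.0
grip_force: 40.8
```

```bash
python3 - <<'E'
from h import *
p,M=pose();s=sensors.sense();print(p,s["tcp_rot"],s["joint_pos"].round(1),s["finger_gap"],s["grip_force"],s["ft_force"])
print(M@[48.4,-.3,35.9]+p)
E
```

```text
[ 522.23288043 -140.49916993   53.28366799] [179.92712224  24.92864125 -22.09209583] [-20.8  31.6  78.5   0.5  94.8  91.2] 16.96223320535824 40.77245593070984 [-2.47414938 -0.34734937  2.77957124]
[ 5.48976183e+02 -1.51079712e+02  3.27951888e-01]
```

Call:
apply_moves([
  [3.3,0,-4.1,0,-0.0873,0,1],
  [3.3,0,-4.1,0,-0.0873,0,1],
  [3.3,0,-4.1,0,-0.0873,0,1],
  [3.3,0,-4.1,0,-0.0873,0,1],
  [3.3,0,-4.1,0,-0.0873,0,1],
  [3.3,0,-4.1,0,-0.0873,0,1],
  [3.3,0,-4.1,0,-0.0873,0,1],
  [0,0,0,0,0,0,1],
])

```text
time: 8.25
tool_pos: [554.2, -153.2, 58.2]
tcp_rot: [179.9, 60.2, -22.1]
ft_force: [0.5, 0.3, -2.2]
finger_gap: 16.9
grip_force: 41.0
```

```bash
python3 - <<'E'
from h import *
p,M=pose();s=sensors.sense();print(p,s["tcp_rot"],s["joint_pos"].round(1),s["finger_gap"],s["grip_force"],s["ft_force"])
print(M@[48.4,-.3,35.9]+p)
im=optics.snapshot("side");cv2.imwrite("pics/s3.png",cv2.resize(im[120:280,260:500,::-1],None,fx=3,fy=3,interpolation=cv2.INTER_CUBIC))
E
```

```text
[ 554.2080517  -153.17206646   58.19613441] [179.92197129  60.15545791 -22.11573782] [-21.1  75.9  25.4   1.2 138.9  91.5] 16.873470438426413 40.99348783493042 [ 0.5355717   0.26310934 -2.18748909]
[ 547.76847222 -150.28411213   -1.6507664 ]
```

View pics/s3.png

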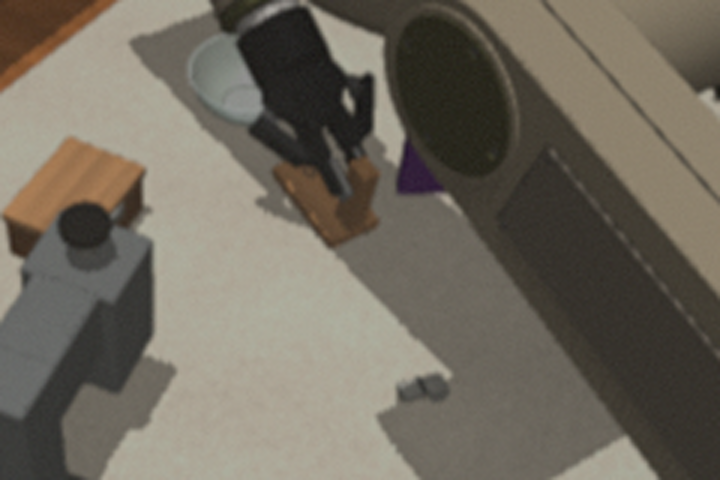

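The stand is nearly upright at about 85°, with its foot just above the shelf. I finish the rotation, release, and rise straight up.

Call:
apply_moves([
  [2.5,0,-4.5,0,-0.085,0,1],
  [0,0,0,0,0,0,1],
  [0,0,0,0,0,0,0.5],
  [0,0,0,0,0,0,0.3],
  [0,0,0,0,0,0,0.2],
  [0,0,0,0,0,0,0],
  [0,0,0,0,0,0,0],
  [-9,0,-4,0,0,0,0],
  [-18,0,-8,0,0,0,0],
  [-27,0,-12,0,0,0,0],
  [-27,0,-12,0,0,0,0],
  [-27,0,-12,0,0,0,0],
  [-18,0,-9,0,0,0,0],
  [0,0,0,0,0,0,0],
])

```text
time: 10.05
tool_pos: [558.6, -154.8, 202.1]
tcp_rot: [179.9, 64.3, -22.1]
ft_force: [-0.4, 0.0, -0.7]
finger_gap: 85.1
grip_force: 0.0
```

```bash
python3 - <<'E'
from h import *
p,M=pose();s=sensors.sense();print(p,s["tcp_rot"],s["joint_pos"].round(1),s["finger_gap"],s["ft_force"])
S=optics.snapshot("side");T=optics.snapshot("top")
cv2.imwrite("pics/s4.png",S[:,:,::-1]);cv2.imwrite("pics/t4.png",T[:,:,::-1])
a=cv2.resize(S[150:230,340:420,::-1],None,fx=5,fy=5,interpolation=cv2.INTER_CUBIC)
b=cv2.resize(T[190:270,360:440,::-1],None,fx=5,fy=5,interpolation=cv2.INTER_CUBIC)
cv2.imwrite("pics/c4.png",np.hstack([a,b]))
E
```

```text
[ 558.55570728 -154.79324498  202.13356592] [179.88473111  64.33939849 -22.14682166] [-21.1  72.9  17.6   1.9 153.8  92.2] 85.07035598020082 [-0.42525254  0.00191121 -0.74447279]
```

View pics/c4.png

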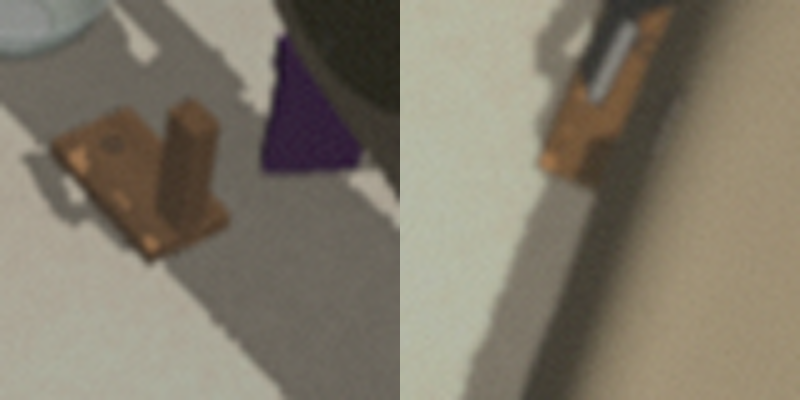

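Crop: the stand is upright on its foot in the side view. Its ring is at (113,143) in the crop, which is side pixel (362.6,178.6), and the post top is at (378,172). Now I measure it and plan the forward-tilted regrasp.

```bash
python3 - <<'E'
from h import *
S=optics.get_calibration("side")
m={(50,28,14):(350.4,179),(50,-28,14):(365.6,171.6),(-50,-28,14):(385.6,194),(-50,28,14):(370,200.4),(28,0,14):(362.6,178.6),(-38,0,94):(378.2,172.4)}
x,f,M=standfit([(S,m)],[600,-170,0,-.38],True);print(x,np.degrees(x[3]),f.round(1));print("post",M@[-38,0,0]+x[:3])
p,Mt=pose();N=Rt(-22,30);e=M[:,0]
P=np.array([559.6,-155.5,0]);e=np.array([.927,-.375,0])
rows(p,Mt,[(P+9.5*e+[0,0,160],N,12)],0)
E
```

```text
[ 6.01305785e+02 -1.80173088e+02 -1.11007342e+01 -3.90212076e-01] -22.357505045415003 [-0.4 -0.9  0.3 -0.3  0.4 -1.  -0.3 -0.  -0.4  0.8  0.4  1.4]
post [ 566.1623052  -165.71847473  -11.10073423]
[3.4, 0.0, 0.5, 0.0, 0.138, -0.0, 0]
[3.2, 0.0, 1.0, 0.0, 0.138, -0.0, 0]
[3.1, 0.0, 1.4, 0.0, 0.138, -0.0, 0]
[2.9, 0.0, 1.8, 0.0, 0.138, -0.0, 0]
[2.6, 0.0, 2.2, 0.0, 0.138, -0.0, 0]
[2.3, 0.0, 2.5, 0.0, 0.138, -0.0, 0]
[1.9, 0.0, 2.8, 0.0, 0.138, -0.0, 0]
[1.5, 0.0, 3.1, 0.0, 0.138, -0.0, 0]
[1.0, 0.0, 3.2, 0.0, 0.138, -0.0, 0]
[0.6, 0.0, 3.3, 0.0, 0.138, -0.0, 0]
[0.1, 0.0, 3.4, 0.0, 0.138, -0.0, 0]
[-0.3, 0.0, 3.4, 0.0, 0.138, -0.0, 0]
--
```

Call:
apply_moves([
  [3.4,0,0.5,0,0.138,0,0],
  [3.2,0,1,0,0.138,0,0],
  [3,0,1.4,0,0.138,0,0],
  [3,0,1.8,0,0.138,0,0],
  [2.6,0,2.2,0,0.138,0,0],
  [2.3,0,2.5,0,0.138,0,0],
  [1.9,0,2.8,0,0.138,0,0],
  [1.5,0,3,0,0.138,0,0],
  [1,0,3.2,0,0.138,0,0],
  [0.6,0,3.3,0,0.138,0,0],
  [0,0,3.4,0,0.138,0,0],
  [-0.3,0,3.4,0,0.138,0,0],
  [0,0,0,0,0,0,0],
])

```text
time: 11.78
tool_pos: [564.1, -157.1, 154.7]
tcp_rot: [179.9, -29.8, -22.0]
ft_force: [-0.5, 0.2, -0.2]
finger_gap: 85.3
grip_force: 0.0
```

```bash
python3 - <<'E'
from h import *
p,M=pose();s=sensors.sense();print(p,s["tcp_rot"],s["joint_pos"].round(1))
c=optics.get_calibration("wrist");im=optics.snapshot("wrist")
cv2.imwrite("pics/w5.png",im[:,:,::-1])
pp=lambda q:proj(c,q)[0].round(1)
e=np.array([.927,-.375,0]);P=np.array([559.6,-155.5,0]);s_=np.array([.375,.927,0])
print("pred post top ctr",pp(P+[0,0,94]),"ring",pp(P+66*e+[0,0,14]),"foot corners",[pp(P+(a+38)*e+b*s_+[0,0,14]) for a in(50,-50) for b in (28,-28)])
print("needle/knob",pp([634.8,117.5,203]))
hsv=cv2.cvtColor(im,cv2.COLOR_RGB2HSV)
m=cv2.inRange(hsv,(5,90,40),(22,255,255));n,l,st,ct=cv2.connectedComponentsWithStats(m)
for i in range(1,n):
    if st[i,4]>300: print(st[i],ct[i].round(1))
E
```

```text
[ 564.07312803 -157.07729234  154.68737414] [179.9124293  -29.75441825 -21.97912488] [-19.9 -18.7 123.   -1.6  46.   92.9]
pred post top ctr [319.1 271.8] ring [319.4 197.6] foot corners [array([289.6, 174.6]), array([349.1, 174.7]), array([287.4, 284.4]), array([351.1, 284.4])]
needle/knob [-577.7  383.2]
[    0    47   145   142 12306] [ 64.9 116.3]
[ 289  172   63  114 6569] [320.2 228.8]
```

The wrist picture segmentation matches the prediction: the bamboo spans cols 289–352 and rows 172–286, against 287–351 and 175–284 predicted. I descend and grip.

Call:
apply_moves([
  [-7,0,13,0,0,0,0],
  [-7,0,13,0,0,0,0],
  [-7,0,13,0,0,0,0],
  [-7,0,13.5,0,0,0,0],
  [-7,0,13.5,0,0,0,0],
  [-7,0,13.5,0,0,0,0],
  [-6,0,13.5,0,-0.004,0,0],
  [0,0,0,0,0,0,0],
  [0,0,0,0,0,0,1],
  [0,0,0,0,0,0,1],
  [0,0,0,0,0,0,1],
  [0,0,0,0,0,0,1],
  [0,0,0,0,0,0,1],
  [0,0,0,0,0,0,1],
], force=30)

```text
time: 13.58
tool_pos: [574.1, -161.3, 57.1]
tcp_rot: [179.9, -30.1, -22.0]
ft_force: [-3.9, 0.3, 6.2]
finger_gap: 17.7
grip_force: 32.9
```

```bash
cat >> h.py <<'E'
def ray(c,uv,z):
    t=np.array(c["pose"]);d=t[:3,:3]@np.linalg.inv(c["camera_matrix"])@[*uv,1];return (t[:3,3]+d*(z-t[2,3])/d[2])
E
python3 - <<'E'
from h import *
p,M=pose();s=sensors.sense();print(p,s["tcp_rot"],s["finger_gap"],s["grip_force"],s["ft_force"])
c=optics.get_calibration("wrist");im=optics.snapshot("wrist")
cv2.imwrite("pics/w6.png",im[:,:,::-1])
P=np.array([559.6,-155.5,0]);e=np.array([.927,-.375,0])
u=proj(c,P+66*e+[0,0,14])[0];print("ring pred",u)
g=cv2.cvtColor(im,cv2.COLOR_RGB2GRAY);x,y=u.astype(int)
print(g[y-20:y+20:1,x-16:x+17].tolist() if 0 else '')
b=cv2.morphologyEx(g,cv2.MORPH_BLACKHAT,np.ones((21,21)))
w=b[y-35:y+35,x-35:x+35].astype(float);print(w.max());w[w<w.max()*.5]=0
Y,X=np.nonzero(w);print(X.mean()+x-35,Y.mean()+y-35,X.min()+x-35,X.max()+x-35,Y.min()+y-35,Y.max()+y-35,len(X))
hsv=cv2.cvtColor(im,cv2.COLOR_RGB2HSV)
m=cv2.inRange(hsv,(5,90,40),(22,255,255));n,l,st,ct=cv2.connectedComponentsWithStats(m)
for i in range(1,n):
    if st[i,4]>300: print(st[i],ct[i].round(1))
o=cv2.resize(im[100:400,170:470,::-1],(500,500));cv2.imwrite("pics/c6.png",o)
E
```

```text
[ 574.11442104 -161.2887752    57.06433357] [179.93357309 -30.12585644 -22.01078447] 17.709893293520572 32.90698707103729 [-3.92505241  0.25784448  6.22746262]
ring pred [318.93924137 183.9989225 ]

87.0
319.8588957055215 179.72392638036808 310 329 170 189 163
[   0    0   55  102 3557] [19.7 48.8]
[  275   148    91   184 12583] [320.1 228.3]
```

Call:
apply_moves([
  [0,0,-3,0,0,0,1],
  [0,0,-1.5,0,0,0,1],
  [0,0,0,0,0,0,1],
])

```text
time: 14.0
tool_pos: [571.4, -160.1, 60.1]
tcp_rot: [179.9, -30.1, -22.0]
ft_force: [0.8, 0.2, -2.5]
finger_gap: 17.5
grip_force: 31.7
```

```bash
cat >> h.py <<'E'
def ring(guess,show=False,z=14):
    c=optics.get_calibration("wrist");im=optics.snapshot("wrist")
    u=proj(c,guess)[0];x,y=u.round().astype(int)
    g=cv2.cvtColor(im,cv2.COLOR_RGB2GRAY);b=cv2.morphologyEx(g,cv2.MORPH_BLACKHAT,np.ones((21,21)))
    w=b[y-22:y+22,x-22:x+22].astype(float);Y,X=np.nonzero(w>w.max()*.5)
    ctr=((X.min()+X.max())/2+x-22,(Y.min()+Y.max())/2+y-22)
    return ray(c,ctr,z),ctr,(np.ptp(X),np.ptp(Y),w.max()),im
E
python3 - <<'E'
from h import *
p,M=pose();s=sensors.sense();print(p,s["tcp_rot"],s["ft_force"],s["grip_force"])
q,u,sz,im=ring([622,-181,14]);print(q,u,sz)
N=Rt(-22,30);print("ring rel tool",M.T@(q-p))
E
```

```text
[ 571.43604115 -160.14124385   60.13509998] [179.93838066 -30.05223959 -22.01158178] [ 0.81729991  0.16983202 -2.48604318] 31.66055202484131
[ 620.94772339 -180.96013608   14.        ] (np.float64(320.0), np.float64(180.0)) (np.int64(18), np.int64(18), np.float64(100.0))
ring rel tool [23.38183743  0.67281055 66.8290162 ]
```

Ring detected at wrist (320,180), world (621,-181), as predicted. Next I drag the stand to a waypoint beside the punch, outside the head, turning it to the punch's yaw. There I'll let go and view ring and knob in one wrist image.

```bash
python3 - <<'E'
from h import *
p,M=pose(); q=np.array([621,-181,14.]); rel=q-p
Z=lambda a:R.from_euler('z',a,degrees=True).as_matrix()
wp=[];n=16
for i in range(1,n+1):
    t=i/n; ringp=q+(np.array([650,-20,14])-q)*t
    A=Z(35.8*t); wp.append((ringp-A@rel,A@M,1))
pp=p-[0,0,1.5];
import io,contextlib
b=io.StringIO()
with contextlib.redirect_stdout(b): pe,Me=rows(p,M,wp,1)
print(b.getvalue().replace('--\n','')); print(pe)
E
```

```text
[-1.8, -7.9, -1.1, 0.02, 0.0, -0.034, 1]
[-1.5, -8.0, -0.9, 0.02, 0.0, -0.034, 1]
[-1.1, -8.0, -0.7, 0.02, 0.0, -0.034, 1]
[-0.8, -8.1, -0.5, 0.02, 0.0, -0.034, 1]
[-0.4, -8.1, -0.3, 0.02, 0.0, -0.034, 1]
[-0.1, -8.1, -0.1, 0.02, 0.0, -0.034, 1]
[0.3, -8.1, 0.1, 0.02, 0.0, -0.034, 1]
[0.6, -8.1, 0.3, 0.02, 0.0, -0.034, 1]
[0.9, -8.1, 0.5, 0.02, 0.0, -0.034, 1]
[1.3, -8.0, 0.7, 0.02, 0.0, -0.034, 1]
[1.6, -8.0, 0.9, 0.02, 0.0, -0.034, 1]
[2.0, -7.9, 1.1, 0.02, 0.0, -0.034, 1]
[2.3, -7.8, 1.3, 0.02, 0.0, -0.034, 1]
[2.6, -7.7, 1.5, 0.02, 0.0, -0.034, 1]
[3.0, -7.5, 1.7, 0.02, 0.0, -0.034, 1]
[3.3, -7.4, 1.9, 0.02, 0.0, -0.034, 1]

[597.6591325  -32.04824808  60.13917111]
```

Call:
apply_moves([
  [-0.7,0,1.3,0,0,0,1],
  [-1.8,-8,-1.1,0.02,0,-0.034,1],
  [-1.5,-8,-0.9,0.02,0,-0.034,1],
  [-1.1,-8,-0.7,0.02,0,-0.034,1],
  [-0.8,-8,-0.5,0.02,0,-0.034,1],
  [-0.4,-8,-0.3,0.02,0,-0.034,1],
  [-0.1,-8,-0.1,0.02,0,-0.034,1],
  [0.3,-8,0.1,0.02,0,-0.034,1],
  [0.6,-8,0.3,0.02,0,-0.034,1],
  [0.9,-8,0.5,0.02,0,-0.034,1],
  [1.3,-8,0.7,0.02,0,-0.034,1],
  [1.6,-8,0.9,0.02,0,-0.034,1],
  [2,-8,1.1,0.02,0,-0.034,1],
  [2.3,-8,1.3,0.02,0,-0.034,1],
  [2.6,-7.7,1.5,0.02,0,-0.034,1],
  [3,-7.5,1.7,0.02,0,-0.034,1],
  [3.3,-7.5,1.9,0.02,0,-0.034,1],
  [0,0,0,0,0,0,1],
])

```text
time: 16.3
tool_pos: [597.2, -32.1, 59.4]
tcp_rot: [-179.8, -30.1, 14.0]
ft_force: [-0.1, -0.5, -1.9]
finger_gap: 17.5
grip_force: 31.7
```

```bash
python3 - <<'E'
from h import *
p,M=pose();s=sensors.sense();print(p,s["tcp_rot"],s["ft_force"],s["grip_force"])
q,u,sz,im=ring([650,-20,14]);print(q,u,sz)
cv2.imwrite("pics/w7.png",im[:,:,::-1])
hsv=cv2.cvtColor(im,cv2.COLOR_RGB2HSV)
m=cv2.inRange(hsv,(5,90,40),(22,255,255));n,l,st,ct=cv2.connectedComponentsWithStats(m)
for i in range(1,n):
    if st[i,4]>300: print(st[i],ct[i].round(1),cv2.minAreaRect(np.argwhere(l==i)[:,::-1].astype(np.float32)))
E
```

```text
[597.15018881 -32.09436394  59.40611748] [-179.78565757  -30.10555936   14.00887053] [-0.10985638 -0.4963256  -1.90664459] 31.650533080101013
[648.71137988 -19.41454416  14.        ] (np.float64(319.5), np.float64(180.0)) (np.int64(19), np.int64(18), np.float64(102.0))
[ 235    0  201   56 9457] [341.1  23.7] ((335.0, 27.5), (55.0, 200.0), 90.0)
[  275   148    91   184 12575] [320.1 228.3] ((319.9999694824219, 239.49996948242188), (89.99998474121094, 182.99996948242188), 0.0)
```

Call:
apply_moves([
  [-0.4,0,0.7,0,0,0,1],
  [0,0,0,0,0,0,0.7],
  [0,0,0,0,0,0,0.5],
  [0,0,0,0,0,0,0.2],
  [0,0,0,0,0,0,0],
  [0,0,0,0,0,0,0],
  [0,0,-15,0,0,0,0],
  [0,0,-25,0,0,0,0],
  [0,0,-30,0,0,0,0],
  [0,0,-30,0,0,0,0],
  [0,0,0,0,0,0,0],
])

```text
time: 17.73
tool_pos: [549.7, -45.5, 148.3]
tcp_rot: [-180.0, -30.4, 14.1]
ft_force: [-0.1, 0.4, 0.3]
finger_gap: 85.5
grip_force: 0.0
```

```bash
python3 - <<'E'
from h import *
p,M=pose();s=sensors.sense();print(p,s["tcp_rot"],s["ft_force"])
q,u,sz,im=ring([648.7,-19.4,14]);print(q,u,sz)
rows(p,M,[([632,45,265],Rt(14,0),6)],0)
E
```

```text
[549.67474727 -45.54672678 148.31258314] [-179.98016007  -30.35767282   14.06648445] [-0.12078932  0.43254081  0.32005286]
[648.15352868 -19.54668969  14.        ] (np.float64(318.0), np.float64(155.0)) (np.int64(12), np.int64(12), np.float64(100.0))
[24.5, -11.3, -8.2, -0.0, -0.088, 0.0, 0]
[23.7, -11.3, -10.3, -0.0, -0.088, 0.0, 0]
[22.7, -11.3, -12.4, -0.0, -0.088, 0.0, 0]
[21.5, -11.3, -14.3, -0.0, -0.088, 0.0, 0]
[20.1, -11.3, -16.2, -0.0, -0.088, 0.0, 0]
[18.6, -11.3, -17.9, -0.0, -0.088, 0.0, 0]
--
```

Call:
apply_moves([
  [24,-11,-10,0,-0.088,0,0],
  [24,-11,-12,0,-0.088,0,0],
  [23,-11,-12.5,0,-0.088,0,0],
  [21.5,-11,-14.5,0,-0.088,0,0],
  [20,-11,-16,0,-0.088,0,0],
  [18.5,-11,-18,0,-0.088,0,0],
  [0,0,0,0,0,0,0],
])

```text
time: 18.65
tool_pos: [631.9, 45.3, 263.1]
tcp_rot: [-179.8, 0.3, 14.3]
ft_force: [-0.2, 0.6, -0.6]
finger_gap: 85.3
grip_force: 0.0
```

```bash
python3 - <<'E'
from h import *
p,M=pose();s=sensors.sense();print(p,s["tcp_rot"])
q,u,sz,im=ring([648.3,-19.5,14]);print("ring",q,u,sz)
c=optics.get_calibration("wrist");np.save("w8pose.npy",c["pose"])
cv2.imwrite("pics/w8.png",im[:,:,::-1])
k=proj(c,[634.8,117.5,206])[0];print("knob pred",k)
g=cv2.cvtColor(im,cv2.COLOR_RGB2GRAY)
for t in (25,35,45):
    n,l,st,ct=cv2.connectedComponentsWithStats((g<t).astype(np.uint8))
    for i in range(1,n):
        if 1500<st[i,4]<20000: print(t,st[i],ct[i].round(1))
E
```

```text
[631.91879496  45.31081042 263.06321007] [-179.76573451    0.25110258   14.2708176 ]
ring [649.6877851  -18.84195662  14.        ] (np.float64(376.5), np.float64(156.5)) (np.int64(43), np.int64(37), np.float64(106.0))
knob pred [206.4032053  185.29850612]
25 [ 176  151   65   63 3129] [208. 182.]
25 [   0  219   68   74 2926] [ 30.1 254.4]
35 [ 104   78  183  142 2349] [253.2 134.8]
35 [  18  109  154   22 1779] [116.  122.1]
35 [ 176  151   66   63 3174] [208.1 182. ]
35 [   0  209   68   84 3414] [ 28.2 250.9]
45 [  13   77  274  144 6608] [176.5 118.9]
45 [ 176  150   66   64 3227] [208.2 181.9]
45 [   0  209   68   85 3538] [ 27.6 250.4]
```

View pics/w8.png

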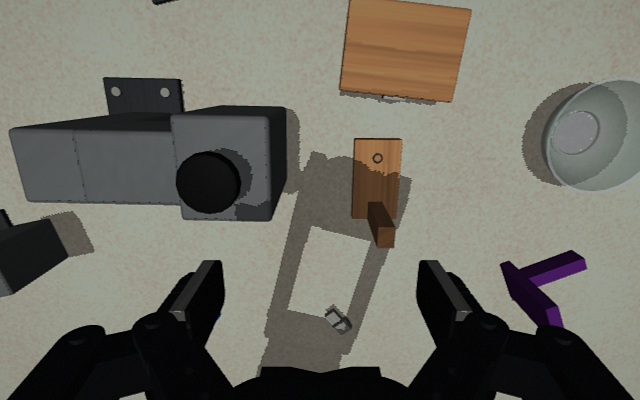

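The wrist view shows the ring on the bamboo foot at about (377,158), the punch's round knob at (208,182), the box top at (405,50) and the whistle at (338,320). I take one more view from a shifted place to triangulate both.

Call:
apply_moves([
  [-8,-20,0,0,0,0,0],
  [-8,-20,0,0,0,0,0],
  [-8,-20,0,0,0,0,0],
  [0,0,0,0,0,0,0],
  [0,0,0,0,0,0,0],
])

```text
time: 19.32
tool_pos: [592.0, 96.0, 265.9]
tcp_rot: [-179.8, 0.1, 14.2]
ft_force: [-0.6, -0.5, -0.1]
finger_gap: 85.2
grip_force: 0.0
```

```bash
cat >> h.py <<'E'
def blob(g,u,h,t,ring=False):
    x,y=np.round(u).astype(int);w=g[y-h:y+h+1,x-h:x+h+1]
    if ring: w=255-w;m=(w>np.median(w)+.5*(w.max()-np.median(w))).astype(np.uint8)
    else: m=(w<t).astype(np.uint8)
    n,l,st,ct=cv2.connectedComponentsWithStats(m,connectivity=8);i=1+np.argmax(st[1:,4])
    (cx,cy),ax,_=cv2.fitEllipse(cv2.convexHull(np.argwhere(l==i)[:,::-1].astype(np.int32)).astype(np.float32)); return np.array([cx+x-h,cy+y-h]),ax
E
python3 - <<'E'
from h import *
c2=optics.get_calibration("wrist");im=optics.snapshot("wrist")[:,:,::-1];cv2.imwrite("pics/w9.png",im)
c1={"camera_matrix":c2["camera_matrix"],"pose":np.load("w8pose.npy")}
g1=cv2.cvtColor(cv2.imread("pics/w8.png"),cv2.COLOR_BGR2GRAY);g2=cv2.cvtColor(im,cv2.COLOR_BGR2GRAY)
r1,a1=blob(g1,(377,158),9,0,True);k1,b1=blob(g1,(208,182),45,40)
ru=proj(c2,ray(c1,r1,14))[0];ku=proj(c2,ray(c1,k1,206))[0]
r2,a2=blob(g2,ru,9,0,True);k2,b2=blob(g2,ku,45,40)
print(r1,a1,k1,b1);print(ru,r2,a2,ku,k2,b2)
print("ring",tri([(c1,r1),(c2,r2)]),ray(c1,r1,14),ray(c2,r2,14))
print("knob",tri([(c1,k1),(c2,k2)]),ray(c1,k1,206),ray(c2,k2,206))
p,M=pose();print(p,sensors.sense()["tcp_rot"])
E
```

```text
[377.05388927 157.96875   ] (9.559717178344727, 10.21643352508545) [208.16422272 182.01379776] (61.72038269042969, 65.90499877929688)
[428.27425626 136.9079888 ] [428.06394386 135.79911757] (9.681288719177246, 10.768274307250977) [303.96517576 141.12196239] [300.25973511 140.47927475] (64.37501525878906, 65.11031341552734)
ring (array([647.84200613, -19.99734656,  15.47539387]), np.float64(0.507309000431917)) [647.09328196 -20.73890014  14.        ] [648.24931191 -20.06000156  14.        ]
knob (array([635.51104126, 118.77015393, 199.82193946]), np.float64(0.9507299071527484)) [637.17136632 116.74650364 206.        ] [636.99893527 119.00235776 206.        ]
[592.18852123  95.70314082 265.77110692] [-1.79838693e+02  8.59670790e-02  1.41201960e+01]
```

```bash
python3 - <<'E'
from h import *
p,M=pose();N=Rt(14,30)
p,M=rows(p,M,[([593.4,-33.8,230],N,6)],0)
p,M=rows(p,M,[([593.4,-33.8,57],N,9)],0)
E
```

```text
[-5.1, 21.0, 5.9, -0.001, 0.088, 0.0, 0]
[-5.6, 21.0, 5.5, -0.001, 0.088, 0.0, 0]
[-6.0, 21.0, 5.0, -0.001, 0.088, 0.0, 0]
[-6.4, 21.0, 4.4, -0.001, 0.088, 0.0, 0]
[-6.8, 21.0, 3.9, -0.001, 0.088, 0.0, 0]
[-7.1, 21.0, 3.3, -0.001, 0.088, 0.0, 0]
--
[-9.6, 0.0, 16.6, -0.0, 0.0, -0.0, 0]
[-9.6, 0.0, 16.6, -0.0, 0.0, -0.0, 0]
[-9.6, 0.0, 16.6, -0.0, 0.0, -0.0, 0]
[-9.6, 0.0, 16.6, -0.0, 0.0, -0.0, 0]
[-9.6, 0.0, 16.6, -0.0, 0.0, -0.0, 0]
[-9.6, 0.0, 16.6, -0.0, 0.0, -0.0, 0]
[-9.6, 0.0, 16.6, -0.0, 0.0, -0.0, 0]
[-9.6, 0.0, 16.6, -0.0, 0.0, -0.0, 0]
[-9.6, 0.0, 16.6, -0.0, 0.0, -0.0, 0]
--
```

Call:
apply_moves([
  [-5,21,6,-0.001,0.088,0,0],
  [-5.5,21,5.5,-0.001,0.088,0,0],
  [-6,21,5,-0.001,0.088,0,0],
  [-6.5,21,4.5,-0.001,0.088,0,0],
  [-7,21,4,-0.001,0.088,0,0],
  [-7,21,3.5,-0.001,0.088,0,0],
  [-9.5,0,16.5,0,0,0,0],
  [-9.5,0,16.5,0,0,0,0],
  [-9.5,0,16.5,0,0,0,0],
  [-9.5,0,16.5,0,0,0,0],
  [0,0,0,0,0,0,0],
])

```text
time: 20.75
tool_pos: [592.5, -32.4, 149.8]
tcp_rot: [-180.0, -29.8, 14.1]
ft_force: [-0.8, -0.2, 0.8]
finger_gap: 85.2
grip_force: 0.0
```

```bash
python3 - <<'E'
from h import *
p,M=pose();print(p,sensors.sense()["tcp_rot"])
rows(p,M,[([593.4,-33.8,56],Rt(14,30),6)],0)
im=optics.snapshot("wrist");hsv=cv2.cvtColor(im,cv2.COLOR_RGB2HSV)
m=cv2.inRange(hsv,(5,90,40),(22,255,255));n,l,st,ct=cv2.connectedComponentsWithStats(m)
for i in range(1,n):
    if st[i,4]>300: print(st[i],ct[i].round(1))
E
```

```text
[592.48403154 -32.39650031 149.82035795] [-179.99002563  -29.84201478   14.1123822 ]
[-7.7, 0.3, 13.6, -0.0, 0.0, 0.0, 0]
[-7.7, 0.3, 13.6, -0.0, 0.0, 0.0, 0]
[-7.7, 0.3, 13.6, -0.0, 0.0, 0.0, 0]
[-7.7, 0.3, 13.6, -0.0, 0.0, 0.0, 0]
[-7.7, 0.3, 13.6, -0.0, 0.0, 0.0, 0]
[-7.7, 0.3, 13.6, -0.0, 0.0, 0.0, 0]
--
[  263    15   141   103 12161] [334.7  65.8]
[ 290  178   63  120 6972] [321.2 236.3]
```

Call:
apply_moves([
  [-7.5,0.2,13.5,0,0,0,0],
  [-7.5,0.2,13.5,0,0,0,0],
  [-7.5,0.2,13.5,0,0,0,0],
  [-7.5,0.2,13.5,0,0,0,0],
  [-8,0.2,13.5,0,0,0,0],
  [-8,0.2,13.5,0,0,0,0],
  [0,0,0,0,0,0,0],
  [0,0,0,0,0,0,1],
  [0,0,0,0,0,0,1],
  [0,0,0,0,0,0,1],
  [0,0,0,0,0,0,1],
  [0,0,0,0,0,0,1],
  [0,0,-3,0,0,0,1],
  [0,0,0,0,0,0,1],
], force=30)

```text
time: 22.55
tool_pos: [593.2, -35.4, 62.3]
tcp_rot: [179.8, -30.1, 14.1]
ft_force: [-0.6, -0.2, -2.8]
finger_gap: 17.8
grip_force: 34.5
```

```bash
python3 - <<'E'
from h import *
p,M=pose();s=sensors.sense();print(p,s["tcp_rot"],s["ft_force"],s["grip_force"])
c=optics.get_calibration("wrist");im=optics.snapshot("wrist");g=cv2.cvtColor(im,cv2.COLOR_RGB2GRAY)
u,a=blob(g,proj(c,[647.7,-20.2,14])[0],14,0,True);q=ray(c,u,14);print(u,a,q)
q[2]=14
print("rel",q-p)
N=Rt(13.9,30)
rows(p,M,[(p+np.array([635.4,118.5,14])-q,M,18)],1)
E
```

```text
[593.22668124 -35.36242759  62.32275421] [179.84123958 -30.10262444  14.11111919] [-0.58644291 -0.24877327 -2.76400639] 34.47417676448822
[319.65695381 177.3632822 ] (17.816978454589844, 18.784460067749023) [647.33818873 -22.4717634   14.        ]
rel [ 54.11150749  12.89066419 -48.32275421]
[1.1, -7.8, 0.6, 0.0, 0.0, 0.0, 1]
[1.1, -7.8, 0.6, 0.0, 0.0, 0.0, 1]
[1.1, -7.8, 0.6, 0.0, 0.0, 0.0, 1]
[1.1, -7.8, 0.6, 0.0, 0.0, 0.0, 1]
[1.1, -7.8, 0.6, 0.0, 0.0, 0.0, 1]
[1.1, -7.8, 0.6, 0.0, 0.0, 0.0, 1]
[1.1, -7.8, 0.6, 0.0, 0.0, 0.0, 1]
[1.1, -7.8, 0.6, 0.0, 0.0, 0.0, 1]
[1.1, -7.8, 0.6, 0.0, 0.0, 0.0, 1]
[1.1, -7.8, 0.6, 0.0, 0.0, 0.0, 1]
[1.1, -7.8, 0.6, 0.0, 0.0, 0.0, 1]
[1.1, -7.8, 0.6, 0.0, 0.0, 0.0, 1]
[1.1, -7.8, 0.6, 0.0, 0.0, 0.0, 1]
[1.1, -7.8, 0.6, 0.0, 0.0, 0.0, 1]
[1.1, -7.8, 0.6, 0.0, 0.0, 0.0, 1]
[1.1, -7.8, 0.6, 0.0, 0.0, 0.0, 1]
[1.1, -7.8, 0.6, 0.0, 0.0, 0.0, 1]
[1.1, -7.8, 0.6, 0.0, 0.0, 0.0, 1]
--
```

Call:
apply_moves([
  [-1,0,1.7,0,0,0,1],
  [-0.5,0,0.9,0,0,0,1],
  [0,0,0,0,0,0,1],
])

```text
time: 22.98
tool_pos: [594.1, -35.5, 60.1]
tcp_rot: [179.8, -30.2, 14.1]
ft_force: [-1.0, 0.9, 2.3]
finger_gap: 17.4
grip_force: 35.1
```

```bash
python3 - <<'E'
from h import *
p,M=pose();s=sensors.sense();print(p,s["tcp_rot"],s["ft_force"],s["grip_force"])
c=optics.get_calibration("wrist");im=optics.snapshot("wrist");g=cv2.cvtColor(im,cv2.COLOR_RGB2GRAY)
u,a=blob(g,proj(c,[647.7,-22,14])[0],14,0,True);q=ray(c,u,14);print(u,a,q,M.T@(np.array([635.4,118.5,14])-q))
E
```

```text
[594.05851364 -35.45437752  60.05498002] [179.80686048 -30.18306446  14.12408316] [-0.98204435  0.89838236  2.27428632] 35.10249853134155
[319.7390089  177.29631615] (18.073909759521484, 18.358510971069336) [647.73291641 -22.773099    14.        ] [  19.46141374 -140.04921824   10.84708135]
```

Call:
apply_moves([
  [1.08,-7.78,0.6,0,0,0,1],
  [1.08,-7.78,0.6,0,0,0,1],
  [1.08,-7.78,0.6,0,0,0,1],
  [1.08,-7.78,0.6,0,0,0,1],
  [1.08,-7.78,0.6,0,0,0,1],
  [1.08,-7.78,0.6,0,0,0,1],
  [1.08,-7.78,0.6,0,0,0,1],
  [1.08,-7.78,0.6,0,0,0,1],
  [1.08,-7.78,0.6,0,0,0,1],
  [1.08,-7.78,0.6,0,0,0,1],
  [1.08,-7.78,0.6,0,0,0,1],
  [1.08,-7.78,0.6,0,0,0,1],
  [1.08,-7.78,0.6,0,0,0,1],
  [1.08,-7.78,0.6,0,0,0,1],
  [1.08,-7.78,0.6,0,0,0,1],
  [1.08,-7.78,0.6,0,0,0,1],
  [1.08,-7.78,0.6,0,0,0,1],
  [1.08,-7.78,0.6,0,0,0,1],
  [0,0,0,0,0,0,1],
  [0,0,0,0,0,0,1],
])

```text
time: 25.52
tool_pos: [581.3, 106.9, 60.0]
tcp_rot: [179.9, -30.2, 14.1]
ft_force: [2.0, 2.4, 5.3]
finger_gap: 17.5
grip_force: 35.4
```

```bash
python3 - <<'E'
from h import *
p,M=pose();s=sensors.sense();print(p,s["tcp_rot"],s["ft_force"],s["grip_force"])
print(M.T@(np.array([581.7,105.8,60.05])-p))
c=optics.get_calibration("wrist");im=optics.snapshot("wrist");cv2.imwrite("pics/w10.png",im[:,:,::-1])
E
```

```text
[581.30915098 106.91286275  59.96594606] [179.88500408 -30.17636779  14.11148094] [1.9883826  2.3882354  5.30553359] 35.35230875015259
[ 0.13537987  1.17460753 -0.01615469]
```

Call:
apply_moves([
  [0,1.2,0,0,0,0,1],
  [0,0,-1,0,0,0,1],
  [0,0,0,0,0,0,0.7],
  [0,0,0,0,0,0,0.5],
  [0,0,0,0,0,0,0.2],
  [0,0,0,0,0,0,0],
  [0,0,0,0,0,0,0],
  [0,0,-15,0,0,0,0],
  [0,0,-25,0,0,0,0],
  [0,0,-30,0,0,0,0],
  [0,0,-30,0,0,0,0],
  [0,0,0,0,0,0,0],
])

```text
time: 27.08
tool_pos: [533.5, 92.5, 150.0]
tcp_rot: [179.7, -30.4, 14.1]
ft_force: [1.1, 0.7, 0.1]
finger_gap: 85.6
grip_force: 0.0
```

```bash
python3 - <<'E'
from h import *
p,M=pose();print(p,sensors.sense()["tcp_rot"],sensors.sense()["joint_pos"].round())
c=optics.get_calibration("wrist");im=optics.snapshot("wrist");cv2.imwrite("pics/w11.png",im[:,:,::-1])
hsv=cv2.cvtColor(im,cv2.COLOR_RGB2HSV)
m=cv2.inRange(hsv,(5,90,30),(22,255,255));n,l,st,ct=cv2.connectedComponentsWithStats(m)
for i in range(1,n):
    if st[i,4]>100: print(st[i],ct[i].round(1))
e=np.array([np.cos(np.radians(14)),np.sin(np.radians(14)),0]);s_=np.array([-e[1],e[0],0]);rg=np.array([635.4,118.5,0])
print("pred posttop",[proj(c,rg+(a-28)*e+b*s_+[0,0,94])[0].round(1) for a in(-50,-26) for b in(9,-9)],"foot back z14",[proj(c,rg-78*e+b*s_+[0,0,14])[0].round(1) for b in(28,-28)])
print("axis in cam", np.array(c["pose"])[:3,2], np.array(c["pose"])[:3,3], M.T@(np.array(c["pose"])[:3,3]-p), M.T@np.array(c["pose"])[:3,2])
E
```

```text
[533.4862093   92.48734687 150.04922483] [179.74594205 -30.41940018  14.14142823] [ -0. -28. 130.   9.  48.  71.]
[  408     0   147   112 13887] [483.1  52.7]
[ 288  182   62   57 3419] [318.2 210.3]
pred posttop [array([304. , 222.6]), array([331.3, 222.6]), array([304.4, 187.3]), array([331. , 187.4])] foot back z14 [array([286.6, 235.1]), array([349.3, 235.2])]
axis in cam [ 0.20839228  0.04843856 -0.97684511] [529.86015186  91.33824315 313.41328608] [  79.44119391    0.86156023 -142.79579708] [-3.10137010e-01 -2.72538215e-04  9.50691833e-01]
```

```bash
python3 - <<'E'
from h import *
import io,contextlib
p,M=pose();b=io.StringIO()
with contextlib.redirect_stdout(b):
    p,M=rows(p,M,[([540,-10,190],Rt(44,25),5),([580,-80,160],Rt(80,30),5),([661.7,-29.4,35],Rt(104,45),7)],1)
print(b.getvalue())
E
```

```text
[1.1, 20.3, -9.0, 0.049, -0.018, -0.092, 1]
[-1.0, 19.8, -9.9, 0.049, -0.018, -0.092, 1]
[-3.0, 19.1, -10.9, 0.049, -0.018, -0.092, 1]
[-4.9, 18.2, -11.7, 0.049, -0.018, -0.092, 1]
[-6.7, 17.1, -12.5, 0.049, -0.018, -0.092, 1]
--
[-6.1, 15.6, 3.8, 0.058, 0.017, -0.111, 1]
[-7.9, 15.0, 2.8, 0.058, 0.017, -0.111, 1]
[-9.6, 14.2, 1.8, 0.058, 0.017, -0.111, 1]
[-11.1, 13.1, 0.8, 0.058, 0.017, -0.111, 1]
[-12.5, 11.8, -0.1, 0.058, 0.017, -0.111, 1]
--
[-1.0, 10.2, 20.0, 0.037, 0.037, -0.048, 1]
[-2.2, 10.9, 19.6, 0.037, 0.037, -0.048, 1]
[-3.5, 11.5, 19.1, 0.037, 0.037, -0.048, 1]
[-4.7, 11.9, 18.5, 0.037, 0.037, -0.048, 1]
[-6.0, 12.4, 17.9, 0.037, 0.037, -0.048, 1]
[-7.2, 12.7, 17.2, 0.037, 0.037, -0.048, 1]
[-8.5, 12.9, 16.4, 0.037, 0.037, -0.048, 1]
--
```

Call:
apply_moves([
  [1,20,-9,0.049,-0.018,-0.092,1],
  [-1,20,-10,0.049,-0.018,-0.092,1],
  [-3,19,-11,0.049,-0.018,-0.092,1],
  [-5,18,-12,0.049,-0.018,-0.092,1],
  [-7,17,-12,0.049,-0.018,-0.092,1],
  [-6,15.5,4,0.058,0.017,-0.111,1],
  [-8,15,3,0.058,0.017,-0.111,1],
  [-9.5,14,2,0.058,0.017,-0.111,1],
  [-11,13,1,0.058,0.017,-0.111,1],
  [-12.5,12,0,0.058,0.017,-0.111,1],
  [-1,10,20,0.037,0.037,-0.048,1],
  [-2,11,19.5,0.037,0.037,-0.048,1],
  [-3.5,11.5,19,0.037,0.037,-0.048,1],
  [-5,12,18.5,0.037,0.037,-0.048,1],
  [-6,12.5,18,0.037,0.037,-0.048,1],
  [-7,12.5,17,0.037,0.037,-0.048,1],
  [-8.5,13,16.5,0.037,0.037,-0.048,1],
  [0,0,0,0,0,0,1],
  [0,0,0,0,0,0,1],
])

```text
time: 29.5
tool_pos: [659.3, -28.4, 31.3]
tcp_rot: [-179.5, -45.2, 103.6]
ft_force: [0.5, -0.3, 0.7]
finger_gap: -0.3
grip_force: 0.0
```

```bash
python3 - <<'E'
from h import *
p,M=pose();print(p,sensors.sense()["tcp_rot"])
c=optics.get_calibration("wrist");im=optics.snapshot("wrist");cv2.imwrite("pics/w12.png",im[:,:,::-1]);np.save("w12pose.npy",c["pose"])
for n,q in [("ring",[635.4,118.5,14]),("tip",[635.4,118.5,24]),("needle30mm",[635.4,118.5,34])]: print(n,proj(c,q)[0].round(1))
x,y=proj(c,[635.4,118.5,14])[0].round().astype(int)
x0,y0=x-50,max(0,y-45)
o=cv2.resize(im[y0:y0+75,x0:x0+100,::-1],None,fx=8,fy=8,interpolation=cv2.INTER_NEAREST);print(x0,y0)
cv2.imwrite("pics/c12.png",o)
E
```

```text
[659.33861966 -28.3803287   31.27711108] [-179.52428531  -45.19724756  103.57987092]
ring [337.3  69. ]
tip [337.8  57.7]
needle30mm [338.4  45.4]
287 24
```

View pics/c12.png

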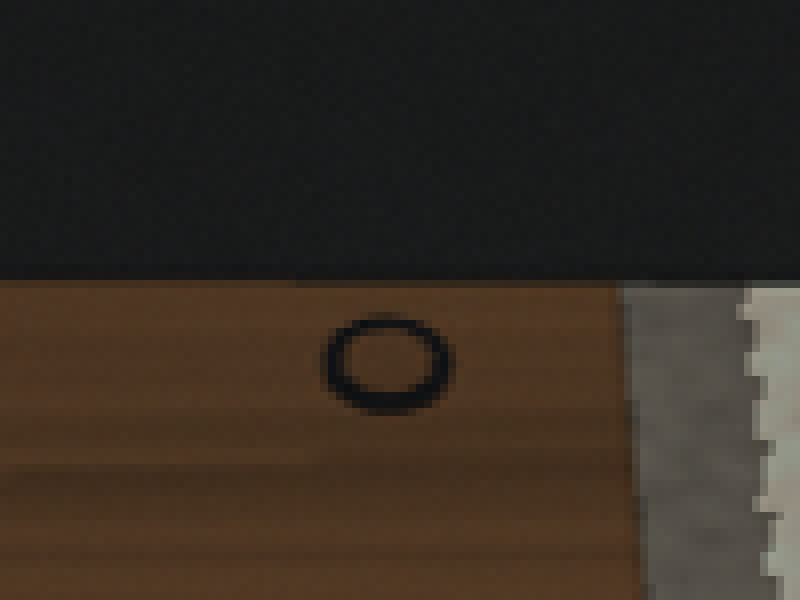

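The crop shows the ring whole on the foot at crop (388,363), which is wrist pixel (335,69). The prediction was (337,69), so it is 1–2 mm off at most. The head's dark lower edge still hides the needle. I'll look from slightly lower and measure the needle by pixel values.

Call:
apply_moves([
  [-11,0,-4.5,0,0.07,0,1],
  [-11,0,-4.5,0,0.07,0,1],
  [0,0,0,0,0,0,1],
  [0,0,0,0,0,0,1],
])

```text
time: 30.05
tool_pos: [665.5, -49.6, 23.5]
tcp_rot: [-179.7, -53.1, 103.7]
ft_force: [0.3, 0.3, 0.7]
finger_gap: -0.3
grip_force: 0.0
```

```bash
python3 - <<'E'
from h import *
p,M=pose();print(p,sensors.sense()["tcp_rot"])
c=optics.get_calibration("wrist");im=optics.snapshot("wrist");cv2.imwrite("pics/w13.png",im[:,:,::-1]);np.save("w13pose.npy",c["pose"])
Q=np.array([635.4,118.5,0])
for z in (14,24,34,44): print(z,proj(c,Q+[0,0,z])[0].round(1))
x,y=proj(c,Q+[0,0,14])[0].round().astype(int)
g=cv2.cvtColor(im,cv2.COLOR_RGB2GRAY)
print(x,y)
for r_ in range(y-26,y+10): print(r_,*g[r_,x-14:x+15])
E
```

```text
[665.51736051 -49.60878878  23.54426714] [-179.72048842  -53.06103364  103.72560983]
14 [334.7  67.5]
24 [335.2  55.9]
34 [335.6  43.6]
44 [336.1  30.5]
335 68
42 27 29 29 28 28 28 29 28 29 29 29 29 29 29 29 31 31 28 29 27 29 29 30 28 29 29 28 28 28
43 29 29 30 30 28 28 30 29 29 29 30 29 29 30 30 29 28 28 28 28 30 29 29 28 28 28 29 28 28
44 27 28 28 26 28 28 29 28 28 28 27 28 27 28 29 29 28 29 28 28 28 28 28 29 28 28 27 30 28
45 23 23 22 22 23 25 23 23 24 23 25 24 25 24 25 25 26 25 24 24 24 24 25 25 25 26 24 24 25
46 28 28 27 27 28 26 28 26 27 27 28 27 24 20 22 21 24 23 24 25 25 26 24 24 23 25 25 25 25
47 71 71 70 68 68 67 67 70 69 69 70 64 44 28 29 31 29 32 45 54 54 53 54 54 54 54 54 52 54
48 83 82 83 80 78 78 80 81 80 82 84 80 58 36 37 42 38 38 60 81 80 79 80 82 83 84 82 82 81
49 56 52 54 53 54 54 54 54 55 53 55 52 42 38 38 39 37 35 44 55 54 54 53 52 53 53 53 53 54
50 52 52 52 51 51 52 51 52 52 52 52 49 42 35 38 39 38 37 47 53 53 53 54 52 52 52 53 52 54
51 53 52 52 52 54 52 53 54 52 53 52 51 42 37 39 39 38 38 47 53 54 54 54 54 53 54 54 54 53
52 51 52 51 51 52 52 51 52 52 52 52 50 4
[... 1599 characters left out ...]
0 24 17 18 24 31 37 39 34 27 20 18 19 35 54 60 60 59 60 59 59 59 61 59
71 60 60 60 60 61 62 50 25 22 19 18 18 17 18 20 19 31 51 62 60 61 60 60 60 60 60 60 60 60
72 56 57 57 57 57 58 59 59 53 40 26 29 28 32 36 46 58 58 57 56 55 56 57 55 55 56 56 55 55
73 53 55 54 54 55 55 54 55 54 55 56 55 57 56 54 54 54 53 54 55 54 54 54 54 55 54 54 53 54
74 54 53 55 55 53 55 55 55 56 55 54 54 54 55 54 54 53 56 54 54 54 54 54 54 55 55 55 54 55
75 55 55 56 56 56 55 54 56 55 55 56 56 56 55 55 56 55 56 55 57 56 56 55 56 57 57 55 56 58
76 58 60 58 56 55 53 54 53 53 54 53 53 53 55 54 54 52 54 53 54 54 54 54 54 55 54 54 54 53
77 56 55 56 53 52 51 51 52 52 51 52 50 51 50 52 51 50 50 51 51 51 52 51 52 52 51 51 52 52
```

```bash
python3 - <<'E'
from h import *
c={"camera_matrix":optics.get_calibration("wrist")["camera_matrix"],"pose":np.load("w13pose.npy")}
rg=ray(c,(332.8,67.5),14)
e=np.array([np.cos(np.radians(14)),np.sin(np.radians(14)),0]);s_=np.array([-e[1],e[0],0])
# needle bottom: rim lowest row in image ~56.4 edge, axis col 336; fit xy of 4.4 mm disc at z=24
th=np.linspace(0,6.28,40)
def f(q):
    d=proj(c,np.c_[q[0]+2.2*np.cos(th),q[1]+2.2*np.sin(th),0*th+24]); return [(d[:,0].min()+d[:,0].max())/2-336.0,d[:,1].max()-56.6]
n=least_squares(f,[635,118]).x; print(rg,n); d=n-rg[:2]; print("along e",d@e[:2],"along s",d@s_[:2])
p,M=pose();import io,contextlib;b=io.StringIO()
with contextlib.redirect_stdout(b): rows(p,M,[([600,-100,170],Rt(70,30),5),([535,-20,200],Rt(40,28),4),([533.5,92.5,150],Rt(14,30),5)],0)
print(b.getvalue())
E
```

```text
[633.91186621 118.14548643  14.        ] [635.75116352 119.95214062]
along e 2.221731519408335 along s 1.3080225457318728
[19.3, -15.3, -22.9, -0.08, -0.078, 0.089, 0]
[16.1, -14.9, -25.5, -0.08, -0.078, 0.089, 0]
[12.7, -14.1, -27.7, -0.08, -0.078, 0.089, 0]
[9.3, -12.8, -29.7, -0.08, -0.078, 0.089, 0]
[5.8, -11.0, -31.2, -0.08, -0.078, 0.089, 0]
--
[15.2, -22.1, 0.1, -0.063, -0.009, 0.114, 0]
[12.6, -23.7, -1.5, -0.063, -0.009, 0.114, 0]
[9.8, -24.8, -3.1, -0.063, -0.009, 0.114, 0]
[6.9, -25.5, -4.8, -0.063, -0.009, 0.114, 0]
--
[7.9, -17.4, 15.5, -0.044, 0.007, 0.079, 0]
[6.3, -18.7, 14.8, -0.044, 0.007, 0.079, 0]
[4.7, -19.7, 14.0, -0.044, 0.007, 0.079, 0]
[3.0, -20.6, 13.1, -0.044, 0.007, 0.079, 0]
[1.3, -21.4, 12.2, -0.044, 0.007, 0.079, 0]
--
```

The needle and ring are now measured directly in one image. The needle lies 2.2 mm along the stand's x and 1.3 mm along its y from the ring centre. That is inside 4 mm but thin, and there is time (30 s used), so I regrasp and nudge it.

Call:
apply_moves([
  [19,-15,-23,-0.08,-0.078,0.089,0],
  [16,-15,-25.5,-0.08,-0.078,0.089,0],
  [13,-14,-28,-0.08,-0.078,0.089,0],
  [9,-13,-30,-0.08,-0.078,0.089,0],
  [6,-11,-31,-0.08,-0.078,0.089,0],
  [15,-22,0,-0.063,-0.009,0.114,0],
  [12.5,-24,-1.5,-0.063,-0.009,0.114,0],
  [10,-25,-3,-0.063,-0.009,0.114,0],
  [7,-25.5,-5,-0.063,-0.009,0.114,0],
  [8,-17.5,15.5,-0.044,0.007,0.079,0],
  [6,-19,15,-0.044,0.007,0.079,0],
  [4.5,-20,14,-0.044,0.007,0.079,0],
  [3,-20.5,13,-0.044,0.007,0.079,0],
  [1,-21.5,12,-0.044,0.007,0.079,0],
  [0,0,0,0,0,0,0],
  [0,0,0,0,0,0,0],
])

```text
time: 32.1
tool_pos: [531.9, 92.6, 150.0]
tcp_rot: [179.9, -30.1, 14.4]
ft_force: [-0.3, 0.0, -0.1]
finger_gap: 85.3
grip_force: 0.0
```

```bash
python3 - <<'E'
from h import *
p,M=pose();print(p,sensors.sense()["tcp_rot"])
rows(p,M,[([533.5,92.5,150],Rt(14.1,30.3),2),([581,105.7,61],Rt(14.1,30.2),5)],0)
E
```

```text
[531.87559043  92.57303964 149.99811966] [179.93742048 -30.05897919  14.40159403]
[0.7, 0.2, 0.4, -0.001, 0.002, 0.002, 0]
[0.7, 0.2, 0.4, -0.001, 0.002, 0.002, 0]
--
[-0.5, -0.2, 20.3, -0.0, -0.0, -0.0, 0]
[-0.5, -0.2, 20.3, -0.0, -0.0, -0.0, 0]
[-0.5, -0.2, 20.3, -0.0, -0.0, -0.0, 0]
[-0.4, -0.2, 20.3, -0.0, -0.0, -0.0, 0]
[-0.4, -0.2, 20.3, -0.0, -0.0, -0.0, 0]
--
```

Call:
apply_moves([
  [1,0.4,1,-0.001,0.002,0.004,0],
  [0,-0.2,20,0,0,0,0],
  [-0.5,-0.2,20,0,0,0,0],
  [-0.5,-0.2,20,0,0,0,0],
  [-0.5,-0.2,20,0,0,0,0],
  [-0.5,-0.2,20.5,0,0,0,0],
  [0,0,0,0,0,0,0],
  [0,0,0,0,0,0,1],
  [0,0,0,0,0,0,1],
  [0,0,0,0,0,0,1],
  [0,0,0,0,0,0,1],
  [0,0,0,0,0,0,1],
], force=30)

```text
time: 33.6
tool_pos: [580.2, 105.0, 60.9]
tcp_rot: [-179.9, -30.1, 13.9]
ft_force: [-4.2, -0.1, 5.8]
finger_gap: 17.9
grip_force: 34.1
```

```bash
python3 - <<'E'
from h import *
p,M=pose();s=sensors.sense();print(p,s["tcp_rot"],s["ft_force"],s["grip_force"],s["finger_gap"])
E
```

```text
[580.2359301  105.04778265  60.92579981] [-179.9132536   -30.09249043   13.91970163] [-4.16562992 -0.14098699  5.8324403 ] 34.10812497138977 17.857724100347234
```

```bash
python3 - <<'E'
from h import *
c=optics.get_calibration("wrist");im=optics.snapshot("wrist");cv2.imwrite("pics/w14.png",im[:,:,::-1])
for f in ("pics/w10.png","pics/w14.png","pics/w11.png"):
    a=cv2.imread(f);hsv=cv2.cvtColor(a,cv2.COLOR_BGR2HSV)
    m=cv2.inRange(hsv,(5,90,30),(22,255,255));n,l,st,ct=cv2.connectedComponentsWithStats(m)
    print(f,[(st[i].tolist(),ct[i].round(1).tolist()) for i in range(1,n) if st[i,4]>100])
g1,g2=[cv2.cvtColor(cv2.imread(f),cv2.COLOR_BGR2GRAY)[180:340,270:370].astype(np.float32) for f in ("pics/w10.png","pics/w14.png")]
print(cv2.phaseCorrelate(g1[:,:],g2[:,:],cv2.createHanningWindow((100,160),cv2.CV_32F)))
E
```

```text
pics/w10.png [([501, 0, 139, 119, 14102], [572.9, 53.4]), ([276, 231, 89, 94, 5165], [319.8, 272.6])]
pics/w14.png [([488, 0, 152, 117, 15212], [565.8, 52.3]), ([276, 228, 89, 96, 5318], [319.9, 270.4])]
pics/w11.png [([408, 0, 147, 112, 13887], [483.1, 52.7]), ([288, 182, 62, 57, 3419], [318.2, 210.3])]
((-0.007781124370751513, -0.1910665229015791), 0.9044268372058868)
```

Call:
apply_moves([
  [1.5,-0.9,0.3,0,0,0,1],
  [1.5,-0.9,0.3,0,0,0,1],
  [0,0,0,0,0,0,1],
  [0,0,0,0,0,0,1],
])

```text
time: 34.15
tool_pos: [582.2, 107.4, 61.0]
tcp_rot: [-179.9, -30.0, 13.9]
ft_force: [0.6, 0.4, -1.3]
finger_gap: 17.9
grip_force: 32.9
```

```bash
python3 - <<'E'
from h import *
p,M=pose();s=sensors.sense();print(p,s["tcp_rot"],s["ft_force"],s["grip_force"],s["finger_gap"])
im=optics.snapshot("wrist");cv2.imwrite("pics/w15.png",im[:,:,::-1])
hsv=cv2.cvtColor(im,cv2.COLOR_RGB2HSV)
m=cv2.inRange(hsv,(5,90,30),(22,255,255));n,l,st,ct=cv2.connectedComponentsWithStats(m)
print([(st[i].tolist(),ct[i].round(1).tolist()) for i in range(1,n) if st[i,4]>100])
E
```

```text
[582.15879585 107.4329995   60.99188084] [-179.88801823  -30.02057546   13.89374838] [ 0.60512844  0.37531236 -1.28889796] 32.94916033744812 17.86757135555998
[([498, 0, 142, 120, 14574], [571.2, 53.7]), ([276, 233, 89, 91, 4909], [319.9, 273.7])]
```

Call:
apply_moves([
  [0.2,0,0.9,0,0,0,1],
  [0,0,0,0,0,0,1],
  [0,0,0,0,0,0,0.7],
  [0,0,0,0,0,0,0.5],
  [0,0,0,0,0,0,0.2],
  [0,0,0,0,0,0,0],
  [0,0,0,0,0,0,0],
  [0,0,-15,0,0,0,0],
  [0,0,-25,0,0,0,0],
  [0,0,-30,0,0,0,0],
  [0,0,-30,0,0,0,0],
  [0,0,0,0,0,0,0],
])

```text
time: 35.7
tool_pos: [535.6, 95.2, 150.3]
tcp_rot: [-180.0, -30.3, 13.9]
ft_force: [-0.2, -1.0, -0.4]
finger_gap: 85.1
grip_force: 0.0
```

```bash
python3 - <<'E'
from h import *
import io,contextlib
p,M=pose();print(p,sensors.sense()["tcp_rot"]);b=io.StringIO()
with contextlib.redirect_stdout(b): rows(p,M,[([540,-10,190],Rt(44,25),4),([580,-80,160],Rt(80,30),4),([665.5,-49.6,24],Rt(103.7,53),6)],1)
print(b.getvalue())
E
```

```text
[535.63876269  95.18440788 150.29754483] [-179.98226267  -30.3347406    13.92369446]
[0.5, 25.8, -11.2, 0.061, -0.023, -0.116, 1]
[-2.8, 24.9, -12.8, 0.061, -0.023, -0.116, 1]
[-5.9, 23.6, -14.1, 0.061, -0.023, -0.116, 1]
[-8.9, 21.8, -15.4, 0.061, -0.023, -0.116, 1]
--
[-7.7, 19.5, 4.7, 0.073, 0.021, -0.139, 1]
[-10.4, 18.6, 3.1, 0.073, 0.021, -0.139, 1]
[-13.0, 17.1, 1.6, 0.073, 0.021, -0.139, 1]
[-15.2, 15.2, 0.1, 0.073, 0.021, -0.139, 1]
--
[-4.9, 13.2, 23.4, 0.046, 0.066, -0.052, 1]
[-7.1, 13.9, 22.3, 0.046, 0.066, -0.052, 1]
[-9.3, 14.5, 21.2, 0.046, 0.066, -0.052, 1]
[-11.4, 14.9, 19.8, 0.046, 0.066, -0.052, 1]
[-13.4, 15.1, 18.3, 0.046, 0.066, -0.052, 1]
[-15.3, 15.2, 16.6, 0.046, 0.066, -0.052, 1]
--
```

Call:
apply_moves([
  [0.5,26,-11,0.061,-0.023,-0.116,1],
  [-3,25,-13,0.061,-0.023,-0.116,1],
  [-6,23.5,-14,0.061,-0.023,-0.116,1],
  [-9,22,-15.5,0.061,-0.023,-0.116,1],
  [-7.5,19.5,4.5,0.073,0.021,-0.139,1],
  [-10.5,18.5,3,0.073,0.021,-0.139,1],
  [-13,17,1.5,0.073,0.021,-0.139,1],
  [-15,15,0,0.073,0.021,-0.139,1],
  [-5,13,23.5,0.046,0.066,-0.052,1],
  [-7,14,22,0.046,0.066,-0.052,1],
  [-9.5,14.5,21,0.046,0.066,-0.052,1],
  [-11.5,15,20,0.046,0.066,-0.052,1],
  [-13.5,15,18,0.046,0.066,-0.052,1],
  [-15,15,16.5,0.046,0.066,-0.052,1],
  [0,0,0,0,0,0,1],
  [0,0,0,0,0,0,1],
])

```text
time: 37.7
tool_pos: [660.8, -49.7, 18.9]
tcp_rot: [-179.2, -53.2, 102.4]
ft_force: [0.1, 0.1, 0.8]
finger_gap: -0.0
grip_force: 0.0
```

```bash
python3 - <<'E'
from h import *
p,M=pose();print(p,sensors.sense()["tcp_rot"])
c=optics.get_calibration("wrist");im=optics.snapshot("wrist");cv2.imwrite("pics/w16.png",im[:,:,::-1])
g=cv2.cvtColor(im,cv2.COLOR_RGB2GRAY)
x,y=proj(c,[635.75,119.95,14])[0].round().astype(int)
tp=proj(c,[635.75,119.95,24])[0];print(x,y,tp)
for r_ in range(y-18,y+8): print(r_,*g[r_,x-14:x+15])
E
```

```text
[660.789602   -49.72974931  18.8811251 ] [-179.17784918  -53.17698231  102.35787637]
338 62 [338.5694816   50.22001361]
44 51 51 51 52 52 51 50 49 50 50 52 46 36 37 40 39 36 38 48 53 52 52 51 51 52 52 53 52 52
45 52 53 53 53 53 53 53 52 53 54 54 48 37 39 40 40 36 40 49 54 56 53 55 55 55 54 53 53 53
46 53 52 53 52 52 53 52 53 52 52 53 47 37 38 40 38 37 38 48 52 53 53 53 54 53 53 54 53 53
47 52 53 51 54 53 53 54 53 53 53 53 49 38 38 40 39 36 39 51 55 53 54 55 55 55 54 55 55 54
48 55 56 55 56 54 55 55 55 55 56 56 50 39 39 39 40 36 46 58 57 56 56 57 57 56 57 57 58 57
49 56 56 56 58 58 58 58 58 58 59 59 51 39 38 39 39 36 45 58 58 56 57 58 57 57 59 59 59 59
50 57 57 57 56 59 58 59 58 57 58 58 54 42 38 39 38 39 47 58 57 57 58 57 58 58 57 57 57 58
51 56 58 56 56 56 56 56 55 56 56 58 50 39 38 41 39 42 51 58 56 57 56 57 57 57 57 58 58 58
52 56 57 57 57 56 57 57 57 56 57 58 58 56 51 50 49 55 58 57 58 58 57 57 58 57 57 58 57 58
53 58 58 59 58 58 58 58 59 58 58 58 58 58 59 59 59 59 58 59 60 58 59 59 60 59 60 59 59 60
54 60 60 60 60 61 59 60 60 60 61 61 60 60 60 61 61 62 61 62 62 61 61 61 61 63 60
[... 659 characters left out ...]
9 59 56 36 17 28 47 58 59 56 57 57 58 57 59 47 25 19 42 61 59 59 59 58
63 58 57 59 60 58 59 58 60 44 14 17 28 45 55 56 57 56 55 55 48 31 17 16 38 59 58 59 58 60
64 60 60 60 59 58 59 60 61 52 30 19 17 19 29 42 50 47 42 33 21 16 19 28 51 61 60 60 60 59
65 60 61 61 60 61 59 60 61 62 58 42 25 19 17 16 17 17 16 18 20 20 29 49 62 60 59 61 61 60
66 60 60 59 59 59 59 59 58 60 59 62 56 41 27 26 21 18 20 30 39 50 61 58 58 57 56 57 57 57
67 55 55 55 56 55 55 56 55 57 54 57 54 57 58 56 58 59 57 58 57 56 56 54 53 55 54 54 54 54
68 54 55 54 56 54 56 54 54 54 54 55 53 54 54 54 55 55 55 54 55 54 54 54 54 55 54 53 55 55
69 56 56 56 56 56 56 56 56 56 56 55 57 55 55 56 56 57 55 54 56 55 55 56 57 56 57 57 57 56
```

Now the ring is centred within about 1.3 mm of the needle: needle axis at col about 338.5, ring centre at (339.6,61.8). Next I go up and over, then press the knob.

```bash
python3 - <<'E'
from h import *
p,M=pose()
rows(p,M,[([650,-55,270],Rt(103,10),8),([635.6,119.5,235],Rt(103,0),6)],1)
E
```

```text
[24.7, -1.7, -18.9, -0.001, -0.094, -0.0, 1]
[22.8, -1.7, -21.1, -0.001, -0.094, -0.0, 1]
[20.8, -1.7, -23.2, -0.001, -0.094, -0.0, 1]
[18.5, -1.7, -25.0, -0.001, -0.094, -0.0, 1]
[16.1, -1.6, -26.7, -0.001, -0.094, -0.0, 1]
[13.5, -1.6, -28.0, -0.001, -0.094, -0.0, 1]
[10.8, -1.6, -29.2, -0.001, -0.094, -0.0, 1]
[8.0, -1.6, -30.1, -0.001, -0.094, -0.0, 1]
--
[27.4, 4.2, 10.8, 0.0, -0.029, 0.0, 1]
[27.7, 4.2, 10.0, 0.0, -0.029, 0.0, 1]
[28.0, 4.2, 9.1, 0.0, -0.029, 0.0, 1]
[28.3, 4.2, 8.3, 0.0, -0.029, 0.0, 1]
[28.5, 4.2, 7.5, 0.0, -0.029, 0.0, 1]
[28.7, 4.2, 6.7, 0.0, -0.029, 0.0, 1]
--
```

Call:
apply_moves([
  [24.5,-1.7,-19,0,-0.094,0,1],
  [23,-1.7,-21,0,-0.094,0,1],
  [21,-1.7,-23,0,-0.094,0,1],
  [18.5,-1.7,-25,0,-0.094,0,1],
  [16,-1.6,-26.5,0,-0.094,0,1],
  [13.5,-1.6,-28,0,-0.094,0,1],
  [11,-1.6,-29,0,-0.094,0,1],
  [8,-1.6,-30,0,-0.094,0,1],
  [27.5,4,11,0,-0.029,0,1],
  [27.5,4,10,0,-0.029,0,1],
  [28,4,9,0,-0.029,0,1],
  [28,4,8.5,0,-0.029,0,1],
  [28.5,4,7.5,0,-0.029,0,1],
  [28.5,4,6.5,0,-0.029,0,1],
  [0,0,0,0,0,0,1],
  [0,0,0,0,0,0,1],
])

```text
time: 39.75
tool_pos: [634.7, 119.0, 236.1]
tcp_rot: [-179.8, -0.1, 103.1]
ft_force: [0.3, 0.1, -0.2]
finger_gap: -0.2
grip_force: 0.0
```

```bash
python3 - <<'E'
from h import *
p,M=pose();print(p,sensors.sense()["tcp_rot"],sensors.sense()["ft_force"])
rows(p,M,[([635.6,119.5,209],Rt(103,0),4)],1)
E
```

```text
[634.66017368 118.96591679 236.0922467 ] [-1.79815759e+02 -9.64244432e-02  1.03060514e+02] [ 0.25407883  0.14936073 -0.22931887]
[0.1, 0.3, 6.8, -0.001, -0.0, 0.0, 1]
[0.1, 0.3, 6.8, -0.001, -0.0, 0.0, 1]
[0.1, 0.3, 6.8, -0.001, -0.0, 0.0, 1]
[0.1, 0.3, 6.8, -0.001, -0.0, 0.0, 1]
--
```

Descend 41 mm in all, to a commanded z of about 195, then look at the force.

Call:
apply_moves([
  [0,0,7,0,0,0,1],
  [0,0,7,0,0,0,1],
  [0,0,7,0,0,0,1],
  [0,0,7,0,0,0,1],
  [0,0,3,0,0,0,1],
  [0,0,3,0,0,0,1],
  [0,0,3,0,0,0,1],
  [0,0,2,0,0,0,1],
  [0,0,2,0,0,0,1],
  [0,0,0,0,0,0,1],
  [0,0,0,0,0,0,1],
])

```text
time: 41.12
tool_pos: [634.5, 119.3, 195.4]
tcp_rot: [-179.7, -0.1, 103.1]
ft_force: [-9.8, -4.0, 18.8]
finger_gap: 0.1
grip_force: 9.1
```

Call:
apply_moves([
  [0,0,0,0,0,0,1],
  [0,0,0,0,0,0,1],
  [0,0,-4,0,0,0,1],
  [0,0,-5,0,0,0,1],
  [0,0,-7,0,0,0,1],
  [0,0,-15,0,0,0,1],
  [0,0,-25,0,0,0,1],
  [0,0,-25,0,0,0,1],
  [0,0,0,0,0,0,1],
  [0,0,0,0,0,0,1],
])

```text
time: 42.38
tool_pos: [634.5, 119.6, 272.4]
tcp_rot: [-179.5, -0.2, 103.1]
ft_force: [-0.1, -0.7, -0.5]
finger_gap: -0.1
grip_force: 0.0
```

```bash
python3 - <<'E'
from h import *
p,M=pose();s=sensors.sense();print(p,s["tcp_rot"],s["ft_force"])
rows(p,M,[([650,-55,270],Rt(103,10),6),([660.8,-49.7,19.5],Rt(102.4,53),9)],1)
E
```

```text
[634.52959638 119.58308149 272.40507514] [-1.79511235e+02 -1.53790792e-01  1.03075193e+02] [-0.10083534 -0.69772345 -0.4788751 ]
[-28.9, -4.1, 0.4, -0.001, 0.029, 0.0, 1]
[-28.9, -4.1, -0.5, -0.001, 0.029, 0.0, 1]
[-28.9, -4.1, -1.3, -0.001, 0.029, 0.0, 1]
[-28.9, -4.1, -2.1, -0.001, 0.029, 0.0, 1]
[-28.8, -4.0, -3.0, -0.001, 0.029, 0.0, 1]
[-28.7, -4.0, -3.8, -0.001, 0.029, 0.0, 1]
--
[-4.5, 1.3, 27.5, -0.001, 0.083, 0.001, 1]
[-6.8, 1.3, 27.0, -0.001, 0.083, 0.001, 1]
[-9.0, 1.3, 26.3, -0.001, 0.083, 0.001, 1]
[-11.2, 1.3, 25.5, -0.001, 0.083, 0.001, 1]
[-13.3, 1.3, 24.5, -0.001, 0.083, 0.001, 1]
[-15.3, 1.3, 23.3, -0.001, 0.083, 0.001, 1]
[-17.1, 1.3, 21.9, -0.001, 0.083, 0.001, 1]
[-18.9, 1.3, 20.4, -0.001, 0.083, 0.001, 1]
[-20.5, 1.3, 18.8, -0.001, 0.083, 0.001, 1]
--
```

One last look to confirm that the stand stayed put and the needle is up.

Call:
apply_moves([
  [-29,-4,0,0,0.029,0,1],
  [-29,-4,-0.5,0,0.029,0,1],
  [-29,-4,-1,0,0.029,0,1],
  [-29,-4,-2,0,0.029,0,1],
  [-29,-4,-3,0,0.029,0,1],
  [-29,-4,-4,0,0.029,0,1],
  [-4.5,1.3,27,0,0.083,0,1],
  [-7,1.3,27,0,0.083,0,1],
  [-9,1.3,26,0,0.083,0,1],
  [-11,1.3,25,0,0.083,0,1],
  [-13,1.3,24.5,0,0.083,0,1],
  [-15,1.3,23,0,0.083,0,1],
  [-17,1.3,22,0,0.083,0,1],
  [-19,1.3,20,0,0.083,0,1],
  [-20,1.3,18.5,0,0.083,0,1],
  [0,0,0,0,0,0,1],
  [0,0,0,0,0,0,1],
])

```text
time: 44.5
tool_pos: [659.9, -50.9, 23.3]
tcp_rot: [-179.3, -52.8, 102.5]
ft_force: [0.9, 0.2, 0.9]
finger_gap: -0.1
grip_force: 0.0
```

```bash
python3 - <<'E'
from h import *
p,M=pose();print(p,sensors.sense()["ft_force"])
c=optics.get_calibration("wrist");im=optics.snapshot("wrist");cv2.imwrite("pics/w17.png",im[:,:,::-1])
g=cv2.cvtColor(im,cv2.COLOR_RGB2GRAY)
x,y=proj(c,[635.75,119.95,14])[0].round().astype(int);print(x,y,proj(c,[635.75,119.95,24])[0])
for r_ in range(y-16,y+7): print(r_,*g[r_,x-13:x+14])
E
```

```text
[659.88077143 -50.87256485  23.29591644] [0.87453158 0.18652265 0.8969525 ]
340 65 [340.12423285  53.67660166]
49 52 51 52 52 52 52 52 52 53 53 48 36 38 39 39 37 45 54 52 53 53 54 52 54 53 53 53
50 52 52 52 53 53 53 53 53 54 54 47 36 39 39 39 36 45 54 54 54 54 54 54 53 54 56 54
51 55 53 56 56 54 54 54 54 56 55 48 37 38 39 38 36 46 57 56 56 56 57 57 57 56 55 58
52 57 55 57 57 57 57 57 57 58 55 43 36 38 41 37 39 50 58 58 57 58 59 58 58 59 58 59
53 58 58 59 58 58 59 57 58 58 55 45 36 38 40 37 39 50 59 59 58 57 58 57 56 57 57 58
54 56 56 55 56 57 56 56 56 56 57 49 38 38 39 35 42 53 58 56 58 55 57 56 57 56 57 57
55 55 56 56 57 57 57 57 57 57 58 55 48 42 39 41 52 58 56 58 58 58 57 58 57 58 59 59
56 57 58 58 58 58 58 60 58 58 59 59 58 58 59 60 60 58 58 58 59 58 59 59 59 58 58 60
57 59 59 60 59 59 60 59 60 58 61 61 60 60 61 61 61 60 61 61 61 61 61 60 61 62 62 61
58 60 61 62 60 60 61 60 61 61 61 62 62 60 61 61 62 60 60 61 60 61 60 59 60 61 61 60
59 60 60 60 60 59 60 61 59 60 61 61 60 60 58 61 60 59 60 60 58 59 60 59 59 59 59 58
60 61 61 60 61 62 60 61 60 62 62 59 59 54 46 46 53 58 58 60 62 62
[... 242 characters left out ...]
9 53 31 19 43 58 58 58 59 58
64 58 57 58 59 59 59 54 35 17 39 62 59 57 57 57 58 58 58 60 45 17 26 49 59 58 58 59
65 60 60 59 60 59 61 52 29 18 38 59 59 57 58 57 58 56 58 57 39 18 29 48 61 60 60 60
66 58 58 58 58 58 60 53 33 17 24 41 56 55 57 56 57 57 56 45 23 16 34 54 59 59 59 58
67 59 59 59 60 58 59 60 50 25 18 18 27 40 48 52 52 47 36 21 18 22 45 60 59 58 59 61
68 60 60 60 61 60 61 60 62 51 25 20 17 17 18 19 19 15 17 21 24 46 61 60 60 59 60 60
69 60 59 60 59 59 60 59 60 61 58 42 25 22 20 19 20 22 29 38 47 60 57 58 58 58 56 57
70 56 55 55 56 56 55 55 55 55 56 55 57 57 52 46 49 58 57 57 55 55 54 54 54 54 55 54
71 53 55 54 54 54 54 54 53 55 53 56 55 55 55 54 54 54 54 55 55 54 54 54 53 55 54 54
```

The needle is up and the ring is centred under it within about 1 mm. The arm touches nothing, so I hand in.

```bash
python3 -c "
from bench import r
print(r.hand_in())"
```

```text
the job is handed in; nothing more can be done
None
```

I handed the job in at about 44.5 s. The stand is upright with its ring about 1 mm from the needle by my last image, I pressed the knob once onto the foot, and the needle is back up; the verdict was not shown.

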